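# Clear the model panel and offer up the weighted pier

## Task

With the scraper block in the grip, not with the fingers, wipe the loose plaster chips off the cork brick panel onto the bench, then set the block down on the bench beside the panel. Next find which of the two look-alike piers has the steel weight inside: lift each in turn clear of the bench, keeping it upright, feel which is heavier, and leave the lighter one standing on the bench. Finish while holding the heavier pier upright in the air over the bare square in the panel, about a hand's width above it, so that glue can be brushed under its foot; do not put it down or let go, and leave the tape, the glue jar and the knife where they are.

Things in the scene. Friction and masses are not known exactly. Their poses are not given: they have to be found in the camera images.
- table: the fixed bench top, its surface at height 0
- panel: fixed cork-faced brick-pattern panel flat on the bench, 220 mm (its x) by 250 mm (its y), top face 34 mm above the bench. White edging, 18 mm wide and 19 mm higher than the top face, runs along its whole far (+x) and left (+y) sides; the near (-x) and right (-y) sides are open, without edging. Origin: centre of its underside, z up
- bare_square (a point): centre of the 64 x 64 mm plain square (bare backing card) in the middle of the panel where the bricks are left out, on the panel's top face (34 mm above the bench), directly above the panel's origin
- scraper: hardwood scraper block with a flat steel sole, standing on its sole on the bench right of the panel: sole and foot 120 mm (its y) by 36 mm (its x), 17 mm high; above it an upright wooden grip 24 mm thick (its x), 112 mm long (its y), reaching 64 mm above the sole. 0.2 kg. Origin: centre of the sole, z up
- chip_1: loose bit of hard plaster, about 26 x 20 x 16 mm, 12 g, lying on the cork panel. Origin: its centre
- chip_2: loose bit of hard plaster, about 22 x 22 x 14 mm, 12 g, lying on the cork panel. Origin: its centre
- chip_3: loose bit of hard plaster, about 30 x 18 x 18 mm, 12 g, lying on the cork panel. Origin: its centre
- pier_1: white square pier of coated foam, 114 mm tall: foot 58 x 58 x 10 mm, plinth 52 mm wide up to 18 mm, plain shaft 46 x 46 mm up to 106 mm, small stepped cap. Origin: centre of its underside; z up, x and y square to the shaft faces. Its core has 2 mm of play. One pier, not always the same one, is steel-weighted, at least 0.16 kg heavier than the other; both weigh 0.1 to 0.55 kg
- pier_2: white square pier of coated foam, 114 mm tall: foot 58 x 58 x 10 mm, plinth 52 mm wide up to 18 mm, plain shaft 46 x 46 mm up to 106 mm, small stepped cap. Origin: centre of its underside; z up, x and y square to the shaft faces. Its core has 2 mm of play. One pier, not always the same one, is steel-weighted, at least 0.16 kg heavier than the other; both weigh 0.1 to 0.55 kg
- tape: bystander: roll of tape lying flat, 90 mm across, 24 mm high. Origin: centre of its underside
- glue_jar: bystander: closed white glue jar, 68 mm across, 85 mm high. Origin: centre of its underside
- knife: bystander: grey craft knife lying flat, 26 mm (x) by 130 mm (y), 19 mm high, its short blade at +y. Origin: centre of its underside
There are look-alikes about, which are no part of the job. Leave any blue or pink look-alike of the pier_1 alone.

How it is judged (in metres and radians):
On the way, in this order (a step that is already met when the one before it is completed fails the run):
1. all chips are off the panel and on the bench while the scraper block is in the grip (height (world z) of chip_1 between -0.02 and 0.03 m and height (world z) of chip_2 between -0.02 and 0.03 m and height (world z) of chip_3 between -0.02 and 0.03 m and contact force between the fingers and scraper above 1 N), for 0.1 s.
2. the lighter pier is lifted clear of the bench while the heavier stands on it (((height (world z) of pier_1 above 0.02 m and contact force between the fingers and pier_1 above 1 N and contact force between pier_1 and table below 0.1 N and contact force between pier_2 and table above 2.5 N) or (height (world z) of pier_2 above 0.02 m and contact force between the fingers and pier_2 above 1 N and contact force between pier_2 and table below 0.1 N and contact force between pier_1 and table above 2.5 N))), for 0.3 s.
At the end, for the whole second after the job is handed in: Heavier pier held still, upright within 0.15 rad, foot 50-170 mm above the panel, within 25 mm of the middle of the bare square, resting on nothing; lighter pier (under 2.5 N) stands free on the bench; all chips on the bench (centres below 30 mm); block let go on the bench, off the panel (height (world z) of chip_1 between -0.02 and 0.03 m and height (world z) of chip_2 between -0.02 and 0.03 m and height (world z) of chip_3 between -0.02 and 0.03 m and ((contact force between the fingers and pier_1 above 1 N and horizontal distance between pier_1 and bare_square below 0.025 m and height (world z) of pier_1 between 0.084 and 0.204 m and angle between pier_1's own z axis and vertical below 0.15 rad and linear speed of pier_1 below 0.03 m/s and contact force between each of pier_1, the fingers and pier_2 below 0.1 N and contact force between pier_1 and panel below 0.1 N and contact force between pier_1 and table below 0.1 N and contact force between pier_1 and scraper below 0.1 N and contact force between pier_1 and chip_1 below 0.1 N and contact force between pier_1 and chip_2 below 0.1 N and contact force between pier_1 and chip_3 below 0.1 N and contact force between pier_1 and tape below 0.1 N and contact force between pier_1 and glue_jar below 0.1 N and contact force between pier_1 and knife below 0.1 N and height (world z) of pier_2 below 0.006 m and angle between pier_2's own z axis and vertical below 0.1 rad and contact force between pier_2 and table between 0.5 and 2.5 N and linear speed of pier_2 below 0.02 m/s) or (contact force between the fingers and pier_2 above 1 N and horizontal distance between pier_2 and bare_square below 0.025 m and height (world z) of pier_2 between 0.084 and 0.204 m and angle between pier_2's own z axis and vertical below 0.15 rad and linear speed of pier_2 below 0.03 m/s and contact force between each of pier_2, the fingers and pier_1 below 0.1 N and contact force between pier_2 and panel below 0.1 N and contact force between pier_2 and table below 0.1 N and contact force between pier_2 and scraper below 0.1 N and contact force between pier_2 and chip_1 below 0.1 N and contact force between pier_2 and chip_2 below 0.1 N and contact force between pier_2 and chip_3 below 0.1 N and contact force between pier_2 and tape below 0.1 N and contact force between pier_2 and glue_jar below 0.1 N and contact force between pier_2 and knife below 0.1 N and height (world z) of pier_1 below 0.006 m and angle between pier_1's own z axis and vertical below 0.1 rad and contact force between pier_1 and table between 0.5 and 2.5 N and linear speed of pier_1 below 0.02 m/s)) and height (world z) of scraper below 0.01 m and contact force between scraper and panel below 0.1 N and contact force between the fingers and scraper below 0.1 N); the arm keeps its last pose, push and grip.
It fails at once if a chip is pushed with the fingers (contact force between the fingers and chip_1 above 0.5 N or contact force between the fingers and chip_2 above 0.5 N or contact force between the fingers and chip_3 above 0.5 N).
It fails at once if a pier is tipped (angle between any of pier_1, pier_2's own z axis and vertical above 0.4 rad).
It fails at once if a bystander is disturbed (moved 30 mm) (distance of any of tape, glue_jar, knife from where it was at the start of the episode above 0.03 m).
It also fails if it takes over 70 s, if anything falls off the work surface, if the arm or the gripper's body presses on something with over 40 N, if the wrist force passes 120 N, or if a joint passes its speed limit or range.

## Robot

A 6-joint arm with a two-finger parallel gripper is mounted at the origin on the work surface. World frame = base frame: x ahead of the robot, y to its left, z up, the work surface at z = 0. Lengths are in mm, angles in rad, forces in N, time in s.
With the tool pointing down it reaches from about 325 to 900 mm from the base axis. Payload 6.1 kg.
Tool frame: the origin (TCP) lies midway between the tips of the shut fingers; the grasp point (between the pads) lies 19 mm behind it (robot.grip_depth is the distance from the TCP to the grasp point, in mm); z points along the fingers, y is the direction in which the jaws open and shut (so a half turn about z gives the same grasp; the last joint's range is limited). The gripper opens to 87 mm and grips with 3 to 60 N. Pads are 19 mm wide; open, the fingers measure 117 mm over their backs; the gripper's body (75 mm by 190 mm) begins 51 mm behind the grasp point.
Start: joints at [-1.419, 0.22, 1.526, -0, 1.395, -0.126], TCP at [171.393, -601.032, 222.538] pointing down, gripper open.
Joint ranges: [-2.98, 2.98], [-0.91, 2.08], [0.09, 2.57], [-1.24, 4.39], [0.2, 2.65], [-2.68, 2.68]. Speed limits (rad/s): [2.57, 2.57, 3.01, 3.14, 3.14, 3.14].

## Interface

Orientations are given as a unit quaternion [x, y, z, w].
In Python, from station import sensors, read_camera, get_calibration, job_done, robot gives the robot as it stands. The module is installed in compiled form; this text tells all that it offers.
- The arm moves only by the tool apply_moves, never from a script. Its argument "plan" is a list of rows, each a list of 3 entries, a list of its own where there are three numbers: the turn, a rotation vector about the world's x, y, z in degrees, then the shift along the world's x, y, z in cm, then the closure, from 0 (fully open) to 1 (shut). A call has 1 to 20 rows; each row is the pose to reach, as a shift and turn from the pose measured when the call began; what a row does not reach only later rows make up. A row lasts 1/12 s, in which the tool goes at most 41.7 mm and 7.16 degrees, less where a joint would pass 70% of its speed; a pose out of reach is approached as far as the arm can. A call with a gripper value outside its range is refused whole. The fingers move at their own pace and stop on an object; "newtons" is the grip in N (left out, the last holds). Time passes only in rows, so rows that repeat a pose let the fingers close. It gives the time, the measured TCP pose, the force and the opening at its end, in the units of the state.
- sensors.observe(): the state, without advancing time (a new reading comes with each control period).
- read_camera(name): name is "side" or "top"; returns (picture, depth): 400x640x3 uint8, red, green, blue; 400x640 float32, mm along the optical axis (not along the pixel's ray), 0 where there is no reading.
- get_calibration(name): a dict with "K" (3x3 intrinsics, pixels), "distortion" ([k1, k2, p1, p2, k3] as OpenCV has them; the pictures are not rectified), "position" and "rotation" of the camera in the world. Camera axes: x right, y down, z forward; pixel columns grow to the right and rows downward; lengths in mm; the calibration is good to about 2 mm. A picture is of the moment at which its call begins. get_calibration takes no time and is no camera call.
- job_done(): hands the job in, once; it reports no verdict.
The state is a dict: "t": time; "joints": joint angles; "qvel": joint speeds; "tau": joint torques, N m; "tcp_pos": TCP position; "eef_rot": TCP orientation; "force": force on the tool from outside, world axes, zero at the start; "torque": the same for the moment, N m; "gripper_width": finger opening in mm.
Only numpy, scipy, OpenCV 4.12 (cv2) and the standard library are available. Lean on these libraries where they do the work, as an engineer would, in place of code of your own. Each camera call takes 0.05 s, during which the arm holds its last target.

## Working session

There is one attempt and no reset: what is moved stays moved. The work goes in short steps, Python scripts to look and compute and a tool call to move; the robot and the scene stay as the last step left them, time stands still between calls to the robot, and variables do not carry over. Pictures are saved under pics/ and viewed, and the job is handed in when it is done.

Besides the shell and the picture viewer there is one more tool, called after "Emit:" in YAML: its name, and indented under it one key for each argument. apply_moves: Moves the arm, as the interface text tells. Its arguments: {"type":"object","properties":{"plan":{"type":"array","items":{"type":"array"}},"newtons":{"type":"number"}},"required":["plan"]}

```bash
ls; mkdir -p pics; python3 - <<'E'
from station import sensors, read_camera, get_calibration, robot
import cv2, numpy as np
print(sensors.observe())
for n in ("top","side"):
    p,d=read_camera(n); cv2.imwrite(f"pics/{n}0.png",cv2.cvtColor(p,cv2.COLOR_RGB2BGR)); np.savez(f"{n}0.npz",p=p,d=d)
    print(get_calibration(n), (d>0).mean())
E
```

```text
pics
{'t': 0.0, 'joints': array([-1.41909347e+00,  2.21250129e-01,  1.52763713e+00, -2.20789666e-05,
        1.39469935e+00, -1.26109249e-01]), 'qvel': array([ 6.86604902e-04, -1.96376879e-05, -8.81380409e-05, -5.54400463e-04,
       -1.57648097e-04,  2.34788844e-04]), 'tau': array([-1.00189893e-03, -4.94616580e+01, -3.87376213e+01,  6.98594190e-02,
        5.72895363e-02, -1.40880529e-04]), 'tcp_pos': array([ 171.29420018, -600.40612907,  221.40862629]), 'eef_rot': array([ 9.90367295e-01,  1.38461644e-01, -2.36236824e-05, -9.96754609e-04]), 'force': array([-0.08363949,  0.09621937, -0.15611212]), 'torque': array([-0.02582688,  0.01189299,  0.0095035 ]), 'gripper_width': 87.35642438547865}
{'K': array([[415.88434718,   0.        , 317.64028187],
       [  0.        , 415.88434718, 206.17634476],
       [  0.        ,   0.        ,   1.        ]]), 'distortion': array([0.01667472, 0.        , 0.        , 0.        , 0.        ]), 'position': array([ 443.02751675,   23.97393179, 1052.69443215]), 'rotation': array([-0.70409814,  0.70774497, -0.04396568,  0.03754837])} 0.99633203125
{'K': array([[420.20396144,   0.        , 317.14529742],
       [  0.        , 420.20396144, 207.25905586],
       [  0.        ,   0.        ,   1.        ]]), 'distortion': array([-0.06092282,  0.        ,  0.        ,  0.        ,  0.        ]), 'position': array([547.7347681 , 714.36333123, 879.2871748 ]), 'rotation': array([-0.03084463,  0.93703718, -0.34779001,  0.00721425])} 0.9961953125
```

View pics/top0.png

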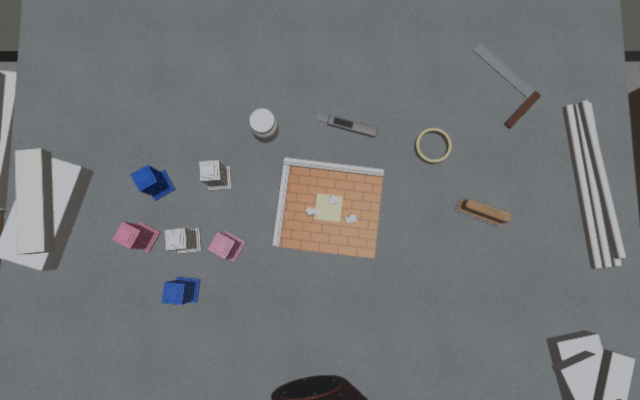

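View pics/side0.png

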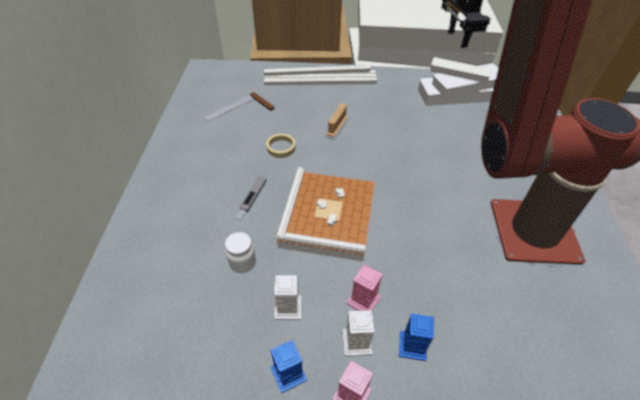

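The top view has the panel at about (330,208) and the chips at (311,211), (333,200) and (351,218). The scraper is at (485,212). White piers are at (215,172) and (185,240), with blue and pink look-alikes around them. The jar is at (262,123), the knife at (350,126) and the tape at (433,146). Next I'll build world coordinates.

```bash
cat > h.py <<'E'
import numpy as np, cv2
from station import sensors, read_camera, get_calibration
from scipy.spatial.transform import Rotation as R
def snap(n,tag):
    p,d=read_camera(n); cv2.imwrite(f"pics/{n}{tag}.png",cv2.cvtColor(p,cv2.COLOR_RGB2BGR)); np.savez(f"{n}{tag}.npz",p=p,d=d); return p,d
def rays(n):
    c=get_calibration(n); v,u=np.mgrid[0:400,0:640].astype(np.float32)
    q=cv2.undistortPoints(np.stack([u.ravel(),v.ravel()],1)[:,None],c["K"],np.array(c["distortion"]))[:,0]
    r=np.c_[q,np.ones(len(q))]@R.from_quat(c["rotation"]).as_matrix().T
    return np.array(c["position"]),r.reshape(400,640,3)
def xyz(n,d):
    o,r=rays(n); return o+r*d[...,None]
def proj(n,P):
    c=get_calibration(n); M=R.from_quat(c["rotation"]).as_matrix().T
    return cv2.projectPoints(np.atleast_2d(np.float64(P)),cv2.Rodrigues(M)[0],-M@np.array(c["position"]),c["K"],np.array(c["distortion"]))[0][:,0]
def rect(pts):
    (c,s,a)=cv2.minAreaRect(np.float32(pts[:,:2])); return np.round(c,1),np.round(s,1),round(a,1)
E
python3 - <<'E'
from h import *
import cv2
for n in("top","side"):
    z=np.load(n+"0.npz"); p,d=z["p"],z["d"]; X=xyz(n,d); 
    print(n,"table",[np.round(X[v,u],1) for u,v in((400,300),(250,300),(420,60))] )
    H=cv2.cvtColor(p,cv2.COLOR_RGB2HSV)
    m=((X[...,2]>8)&(X[...,2]<150)&(d>0)&(X[...,0]>300)&(X[...,0]<800)&(abs(X[...,1])<600)).astype(np.uint8)
    k,l,s,c=cv2.connectedComponentsWithStats(m)
    for i in range(1,k):
        if s[i,4]<25: continue
        P=X[l==i]; h=np.percentile(P[:,2],98); t=P[P[:,2]>h-8]
        print(i,np.round(c[i]),s[i,4],"zmax",round(h,1),"all",rect(P),"top",rect(t),"rgb",np.median(p[l==i],0))
E
```

```text
top table [array([ 329.3, -189.5,   -1.4]), array([332.1, 182.6,   2.4]), array([ 953.6, -259.5,    1.3])]
1 [263. 126.] 764 zmax 88.1 all (array([759.6, 146.6]), array([61.9, 64. ]), 72.9) top (array([762.3, 148.9]), array([57.9, 58.6]), 85.9) rgb [178.  178.  182.5]
2 [513. 120.] 123 zmax 17.6 all (array([ 788.1, -490.8]), array([19.5, 46.3]), 44.6) top (array([ 787.8, -491.2]), array([18.5, 46.5]), 43.9) rgb [82. 59. 49.]
3 [349. 125.] 583 zmax 22.2 all (array([775., -60.]), array([161.4,  27.7]), 73.4) top (array([773.8, -59.6]), array([160.3,  25.8]), 74.7) rgb [106. 105. 107.]
4 [432. 146.] 410 zmax 27.5 all (array([ 716.1, -278.5]), array([88.3, 88. ]), 25.8) top (array([ 716.5, -278.9]), array([87.8, 87. ]), 25.8) rgb [142.  137.  113.5]
5 [328. 208.] 9112 zmax 54.5 all (array([557.3, -11.1]), array([250.7, 220. ]), 82.7) top (array([557.4, -11.1]), array([249.8, 218.1]), 83.0) rgb [176. 140. 113.]
6 [215. 175.] 771 zmax 115.9 all (array([637.4, 264.3]), array([58.5, 57.6]), 3.4) top (array([636.8, 264. ]), array([44.4, 45.5]), 5.2) rgb [156. 156. 159.]
7 [ 81. 177.] 388 zmax
[... 2328 characters left out ...]
, array([153.2,  47.6]), 81.5) rgb [192. 154. 175.]
10 [287. 297.] 1027 zmax 115.2 all (array([636.2, 270.7]), array([56.9, 54. ]), 5.2) top (array([635.7, 269.7]), array([45.1, 42.5]), 2.9) rgb [195. 196. 199.]
11 [417. 336.] 1238 zmax 115.4 all (array([359.9, 343.1]), array([57.5, 55.2]), 84.9) top (array([358.2, 343.2]), array([45.1, 43.5]), 84.2) rgb [ 54.  101.5 179. ]
12 [287. 366.] 1248 zmax 115.5 all (array([619.4, 418.6]), array([58.2, 59.7]), 31.1) top (array([618.4, 419.6]), array([43.6, 44. ]), 28.2) rgb [ 83. 132. 204.]
13 [354. 383.] 1052 zmax 116.1 all (array([488.6, 451.8]), array([51.2, 64. ]), 69.4) top (array([488.1, 453.2]), array([43.9, 45. ]), 64.9) rgb [214. 178. 200.]
```

```bash
python3 - <<'E'
from h import *
a=np.deg2rad(-7.3); ex=np.array([np.cos(a),np.sin(a)]); ey=np.array([-ex[1],ex[0]])
for n,c0 in(("top",(557.3,-11.1)),("side",(556,-7))):
    z=np.load(n+"0.npz"); p,d=z["p"],z["d"]; X=xyz(n,d)
    q=X[...,:2]-c0; lx,ly=q@ex,q@ey
    ins=(lx>-112)&(lx<86)&(ly>-127)&(ly<100)
    H=cv2.cvtColor(p,cv2.COLOR_RGB2HSV)
    print(n,"panel z",np.median(X[ins][:,2]))
    m=(ins&(X[...,2]>39)&(H[...,1]<70)).astype(np.uint8)
    k,l,s,c=cv2.connectedComponentsWithStats(m)
    for i in range(1,k):
        if s[i,4]<8: continue
        P=X[l==i]; print(np.round(c[i]),s[i,4],np.round(P.max(0),1),rect(P),"local x",lx[l==i].min().round(),lx[l==i].max().round(),"y",ly[l==i].min().round(),ly[l==i].max().round())
E
python3 -c "
import cv2
a=cv2.imread('pics/top0.png')[150:270,260:400];cv2.imwrite('pics/t0c.png',cv2.resize(a,None,fx=5,fy=5,interpolation=2))"
```

```text
top panel z 34.255647809468314
[332. 199.] 72 [589.4 -11.   51.6] (array([577.8, -21.6]), array([22.9, 22.8]), 12.6) local x 8.0 33.0 y -20.0 3.0
[311. 212.] 82 [557.5  45.3  55.9] (array([545. ,  30.1]), array([29.3, 19.3]), 71.7) local x -26.0 -6.0 y 23.0 54.0
[350. 218.] 83 [542.6 -51.9  52.3] (array([531.1, -64.9]), array([21.8, 26. ]), 10.9) local x -33.0 -8.0 y -71.0 -44.0
side panel z 33.83698895873141
[340. 192.] 59 [541.6 -46.5  50.7] (array([526.3, -60.3]), array([22.9, 24.5]), 34.9) local x -33.0 -7.0 y -72.0 -43.0
[321. 204.] 52 [587.6  -5.7  48.7] (array([576.9, -17.4]), array([21.3, 23.6]), 2.5) local x 10.0 33.0 y -19.0 3.0
[332. 219.] 67 [555.7  49.1  53.1] (array([543.5,  33.7]), array([33.3, 19.1]), 73.9) local x -26.0 -6.0 y 22.0 55.0
```

View pics/t0c.png

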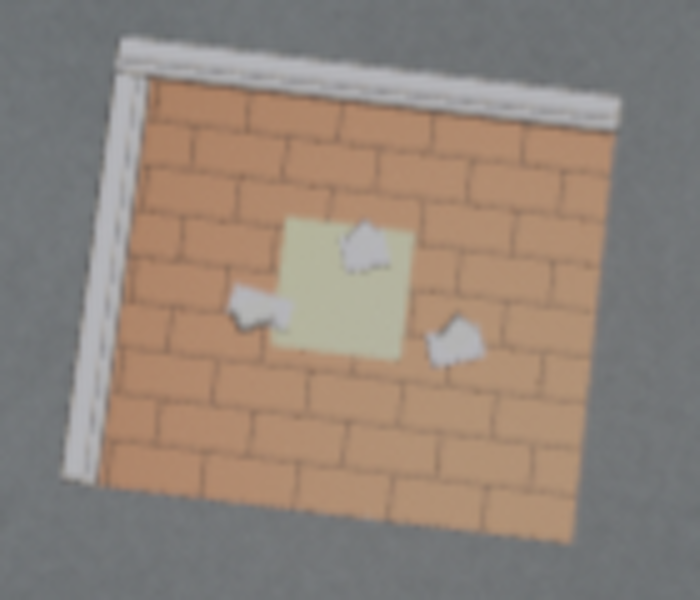

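The chips span local x −33..33 and y −72..55 on a panel with yaw −7.3°. One −y sweep with the 120 mm sole laid along panel x covers all of them. Now I'll move above the scraper.

Emit:
apply_moves:
  plan:
    - [[0, 0, 53], [37.4, 20.9, -4], 0]
    - [[0, 0, 53], [37.4, 20.9, -4], 0]
    - [[0, 0, 53], [37.4, 20.9, -4], 0]
    - [[0, 0, 53], [37.4, 20.9, -4], 0]
    - [[0, 0, 53], [37.4, 20.9, -4], 0]
    - [[0, 0, 53], [37.4, 20.9, -4], 0]
    - [[0, 0, 53], [37.4, 20.9, -4], 0]
    - [[0, 0, 53], [37.4, 20.9, -4], 0]
    - [[0, 0, 53], [37.4, 20.9, -4], 0]
    - [[0, 0, 53], [37.4, 20.9, -4], 0]
    - [[0, 0, 53], [37.4, 20.9, -4], 0]
    - [[0, 0, 53], [37.4, 20.9, -4], 0]
    - [[0, 0, 53], [37.4, 20.9, -9], 0]
    - [[0, 0, 53], [37.4, 20.9, -11], 0]
    - [[0, 0, 53], [37.4, 20.9, -11], 0]
  newtons: 40

```text
t: 1.35
tcp_pos: [540.5, -388.8, 103.7]
eef_rot: [0.825, 0.566, -0.002, -0.007]
force: [-1.1, 0.8, -2.1]
gripper_width: 87.0
```

```bash
python3 - <<'E'
from h import *
s=sensors.observe(); print(s["t"],s["joints"].round(3),s["tcp_pos"],R.from_quat(s["eef_rot"]).as_matrix().round(3),s["force"])
snap("top",1); snap("side",1)
M=R.from_quat(s["eef_rot"]).as_matrix(); T=s["tcp_pos"]
for n in("top","side"): print(n,proj(n,[T,T+M[:,1]*43,T-M[:,1]*43,(545.5,-391.7,64)]).round(1))
E
python3 -c "
import cv2,numpy as np
a=cv2.imread('pics/top1.png')[130:280,400:560];b=cv2.imread('pics/side1.png')[40:190,260:420]
cv2.imwrite('pics/c1.png',np.hstack([cv2.resize(x,(400,375),interpolation=2) for x in(a,b)]))"
```

```text
1.35 [-7.410e-01  4.280e-01  1.498e+00 -1.000e-03  1.231e+00 -3.720e-01] [ 540.51326439 -388.77825131  103.71050317] [[ 0.36   0.933 -0.011]
 [ 0.933 -0.36   0.009]
 [ 0.004 -0.014 -1.   ]] [-1.05757178  0.84285739 -2.10278494]
top [[493.5 210.7]
 [499.2 193.5]
 [487.8 228.2]
 [487.5 210.4]]
side [[339.7 102.2]
 [327.1  98.9]
 [352.5 105.6]
 [337.6 112. ]]
```

View pics/c1.png

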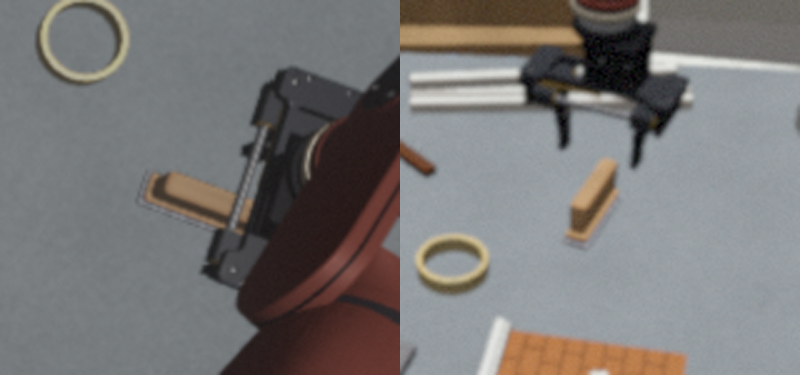

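The side view shows the fingertips at about (325,99) and (355,106). Projecting the measured TCP predicts a midpoint of (340,102), so the side camera agrees with the arm. The jaws straddle the grip, so I'll descend and close.

Emit:
apply_moves:
  plan:
    - [[0, 0, 0], [0.4, -0.1, -2], 0]
    - [[0, 0, 0], [0.4, -0.1, -4], 0]
    - [[0, 0, 0], [0.4, -0.1, -6], 0]
    - [[0, 0, 0], [0.4, -0.1, -7], 0]
    - [[0, 0, 0], [0.4, -0.1, -7], 0]
    - [[0, 0, 0], [0.4, -0.1, -7], 0.4]
    - [[0, 0, 0], [0.4, -0.1, -7], 1]
    - [[0, 0, 0], [0.4, -0.1, -7], 1]
    - [[0, 0, 0], [0.4, -0.1, -7], 1]
    - [[0, 0, 0], [0.4, -0.1, -7], 1]
    - [[0, 0, 0], [0.4, -0.1, -7], 1]
    - [[0, 0, 0], [0.4, -0.1, -7], 1]
  newtons: 40

```text
t: 2.45
tcp_pos: [547.6, -392.5, 40.6]
eef_rot: [0.825, 0.565, -0.001, -0.002]
force: [0.2, -1.2, 0.9]
gripper_width: 48.0
```

```bash
python3 - <<'E'
from h import *
s=sensors.observe(); print(s["t"],s["joints"].round(3),s["tcp_pos"],s["gripper_width"],s["force"],s["torque"]); print(R.from_quat(s["eef_rot"]).as_matrix().round(4))
E
```

```text
2.45 [-7.380e-01  5.110e-01  1.512e+00 -1.000e-03  1.123e+00 -3.690e-01] [ 547.63949211 -392.49638635   40.6397004 ] 48.03125520718334 [ 0.24759049 -1.23603167  0.93178642] [-0.02710037 -0.09270996  0.0173938 ]
[[ 0.3607  0.9327 -0.0043]
 [ 0.9327 -0.3606  0.0029]
 [ 0.0012 -0.005  -1.    ]]
```

Emit:
apply_moves:
  plan:
    - [[0, 0, 0], [-0.2, 0.1, -0.4], 0.6]
    - [[0, 0, 0], [-0.2, 0.1, -0.7], 0.6]
    - [[0, 0, 0], [-0.2, 0.1, -0.7], 1]
    - [[0, 0, 0], [-0.2, 0.1, -0.7], 1]
    - [[0, 0, 0], [-0.2, 0.1, -0.7], 1]
    - [[0, 0, 0], [-0.2, 0.1, -0.7], 1]
    - [[0, 0, 0], [-0.2, 0.1, -0.7], 1]
    - [[0, 0, 0], [-0.2, 0.1, -0.7], 1]
    - [[0, 0, 0], [-0.2, 0.1, -0.7], 1]
    - [[0, 0, 0], [-0.2, 0.1, -0.7], 1]
    - [[0, 0, 0], [-0.2, 0.1, -0.7], 1]
    - [[0, 0, 0], [-0.2, 0.1, -0.7], 1]

```text
t: 3.45
tcp_pos: [545.5, -391.4, 33.5]
eef_rot: [0.825, 0.565, -0.001, -0.003]
force: [-0.2, 0.4, -1.5]
gripper_width: 24.1
```

```bash
python3 - <<'E'
from h import *
s=sensors.observe(); print(s["t"],s["joints"].round(3),s["tcp_pos"],s["gripper_width"],s["force"],s["torque"]); print(R.from_quat(s["eef_rot"]).as_matrix().round(4))
E
```

```text
3.45 [-7.390e-01  5.160e-01  1.521e+00 -1.000e-03  1.110e+00 -3.700e-01] [ 545.4568773  -391.42093364   33.45279053] 24.073651145683176 [-0.16794228  0.43465157 -1.4871769 ] [-0.03215913 -0.01024485  0.0081942 ]
[[ 0.3607  0.9327 -0.0046]
 [ 0.9327 -0.3607  0.0031]
 [ 0.0012 -0.0054 -1.    ]]
```

The scraper is gripped at 24.1 mm. I'll lift it, turn −76°, and carry it to above the start position at local (0, 80), which is world (567, 71).

Emit:
apply_moves:
  plan:
    - [[0, 0, 0], [0, 0, 4], 1]
    - [[0, 0, 0], [0, 0, 8], 1]
    - [[0, 0, -6], [0, 2, 12], 1]
    - [[0, 0, -12], [0.2, 5, 12], 1]
    - [[0, 0, -18], [0.5, 9, 12], 1]
    - [[0, 0, -24], [0.7, 13, 12], 1]
    - [[0, 0, -30], [1, 17, 12], 1]
    - [[0, 0, -36], [1.2, 21, 12], 1]
    - [[0, 0, -42], [1.4, 25, 12], 1]
    - [[0, 0, -48], [1.6, 29, 12], 1]
    - [[0, 0, -54], [1.7, 33, 12], 1]
    - [[0, 0, -60], [1.8, 36.5, 12], 1]
    - [[0, 0, -66], [1.9, 40, 12], 1]
    - [[0, 0, -71], [2, 43, 12], 1]
    - [[0, 0, -75], [2.1, 45, 12], 1]
    - [[0, 0, -76.3], [2.1, 46.2, 12], 1]
    - [[0, 0, -76.3], [2.1, 46.2, 12], 1]
    - [[0, 0, -76.3], [2.1, 46.2, 12], 1]
    - [[0, 0, -76.3], [2.1, 46.2, 12], 1]

```text
t: 5.03
tcp_pos: [566.5, 70.0, 153.5]
eef_rot: [0.998, -0.065, 0.001, -0.002]
force: [-0.6, 0.7, -1.5]
gripper_width: 23.9
```

```bash
python3 - <<'E'
from h import *
snap("top",2); snap("side",2)
s=sensors.observe(); print(s["t"],s["joints"].round(3),s["tcp_pos"],s["gripper_width"],s["force"],s["torque"]); print(R.from_quat(s["eef_rot"]).as_matrix().round(4))
T=s["tcp_pos"]; 
a=np.deg2rad(-7.3); ex=np.array([np.cos(a),np.sin(a),0]); ey=np.array([-ex[1],ex[0],0])
S=T-[0,0,33.5]
for n in("top","side"):
    print(n,proj(n,[S+ex*i*60+ey*j*18 for i in(1,-1) for j in(1,-1)]).round(1))
E
python3 -c "
import cv2,numpy as np
a=cv2.imread('pics/top2.png')[130:280,240:400];b=cv2.imread('pics/side2.png')[130:280,240:400]
cv2.imwrite('pics/c2.png',np.hstack([cv2.resize(x,(400,375),interpolation=2) for x in(a,b)]))"
```

```text
5.1333 [-0.019  0.149  1.742  0.005  1.249  1.681] [566.51675235  69.57487809 153.46442514] 23.535183097462205 [-0.11196366 -0.03140015 -1.94443125] [-0.04016824 -0.00376468  0.05168203]
[[ 0.9915 -0.1303  0.0019]
 [-0.1303 -0.9915  0.0049]
 [ 0.0013 -0.0052 -1.    ]]
top [[289.1 172.6]
 [304.8 174.5]
 [282.2 224.8]
 [298.1 226.8]]
side [[297.4 212. ]
 [300.7 200.8]
 [347.8 219.7]
 [349.9 208.2]]
```

View pics/c2.png

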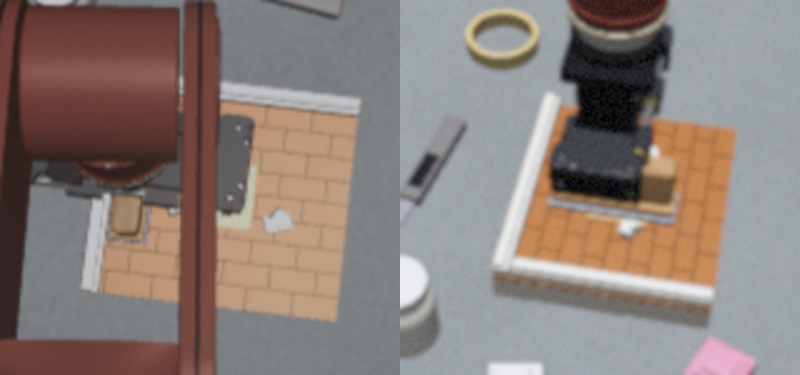

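The block hangs over the left strip, with its sole end at about (283–299,226) in the top view. That is within 1–2 px of the prediction. It sits about 5 mm toward −x along its length, so I'll shift it +4 mm and lower.

Emit:
apply_moves:
  plan:
    - [[0, 0, 0], [0.4, 0.1, -3], 1]
    - [[0, 0, 0], [0.4, 0.1, -6], 1]
    - [[0, 0, 0], [0.4, 0.1, -7.5], 1]
    - [[0, 0, 0], [0.4, 0.1, -8.2], 1]
    - [[0, 0, 0], [0.4, 0.1, -8.4], 1]
    - [[0, 0, 0], [0.4, 0.1, -8.4], 1]
    - [[0, 0, 0], [0.4, 0.1, -8.4], 1]

```text
t: 5.72
tcp_pos: [571.8, 70.2, 70.9]
eef_rot: [0.998, -0.065, 0.002, -0.003]
force: [0.8, 0.4, -1.8]
gripper_width: 23.4
```

```bash
python3 - <<'E'
from h import *
snap("side",3); snap("top",3)
s=sensors.observe(); print(s["t"],s["tcp_pos"],s["gripper_width"],s["force"],s["torque"]); print(R.from_quat(s["eef_rot"]).as_matrix().round(4))
E
python3 -c "
import cv2,numpy as np
a=cv2.imread('pics/top3.png')[130:280,240:400];b=cv2.imread('pics/side3.png')[140:260,260:388]
cv2.imwrite('pics/c3.png',np.hstack([cv2.resize(x,(400,375),interpolation=2) for x in(a,b)]))"
```

```text
5.8167 [571.95241692  70.40925539  71.22806178] 23.87595746753072 [-0.6252466   0.01775802 -1.39298901] [-0.03932647  0.04300951 -0.04466551]
[[ 0.9915 -0.1304  0.0051]
 [-0.1304 -0.9914  0.0049]
 [ 0.0044 -0.0055 -1.    ]]
```

View pics/c3.png

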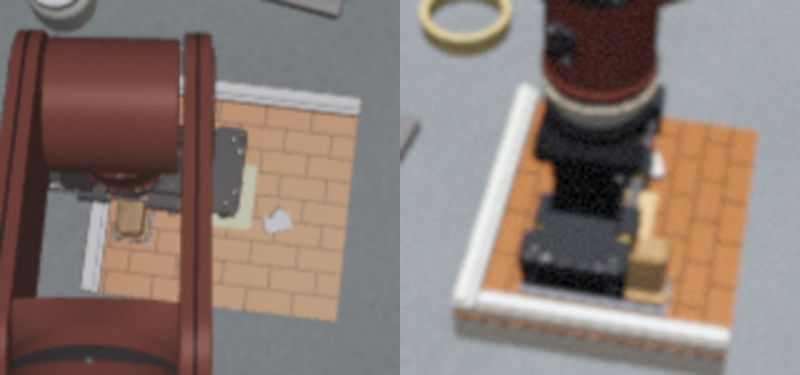

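The block is inside the edging, with its left end clear of it and the sole about 3 mm above the cork. I'll lower it slightly and sweep toward −y.

Emit:
apply_moves:
  plan:
    - [[0, 0, 0], [0, 0, -0.25], 1]
    - [[0, 0, 0], [0, 0, -0.25], 1]
    - [[0, 0, 0], [0, 0, -0.25], 1]
    - [[0, 0, 0], [-0.1, -1, -0.25], 1]
    - [[0, 0, 0], [-0.3, -2, -0.25], 1]
    - [[0, 0, 0], [-0.4, -3, -0.25], 1]
    - [[0, 0, 0], [-0.5, -4, -0.25], 1]
    - [[0, 0, 0], [-0.6, -5, -0.25], 1]
    - [[0, 0, 0], [-0.8, -6, -0.25], 1]
    - [[0, 0, 0], [-0.9, -7, -0.25], 1]
    - [[0, 0, 0], [-1.0, -8, -0.25], 1]
    - [[0, 0, 0], [-1.1, -9, -0.25], 1]
    - [[0, 0, 0], [-1.3, -10, -0.25], 1]
    - [[0, 0, 0], [-1.4, -11, -0.25], 1]
    - [[0, 0, 0], [-1.4, -11, -0.25], 1]

```text
t: 7.07
tcp_pos: [557.8, -41.6, 68.8]
eef_rot: [0.998, -0.066, 0.002, -0.002]
force: [-0.2, 0.3, -2.0]
gripper_width: 23.6
```

```bash
python3 - <<'E'
from h import *
snap("side",4); snap("top",4)
s=sensors.observe(); print(s["t"],s["tcp_pos"],s["gripper_width"],s["force"],s["torque"]); print(R.from_quat(s["eef_rot"]).as_matrix().round(4))
E
python3 -c "
import cv2,numpy as np
a=cv2.imread('pics/top4.png')[130:280,240:400];b=cv2.imread('pics/side4.png')[140:260,260:388]
cv2.imwrite('pics/c4.png',np.hstack([cv2.resize(x,(400,375),interpolation=2) for x in(a,b)]))"
```

```text
7.1667 [557.91265759 -40.00268232  68.72265118] 23.6741094766022 [-0.35135533 -0.05821724 -2.30668166] [0.05668774 0.02534688 0.03371566]
[[ 0.9913 -0.1314  0.0051]
 [-0.1314 -0.9913  0.0051]
 [ 0.0044 -0.0057 -1.    ]]
```

View pics/c4.png

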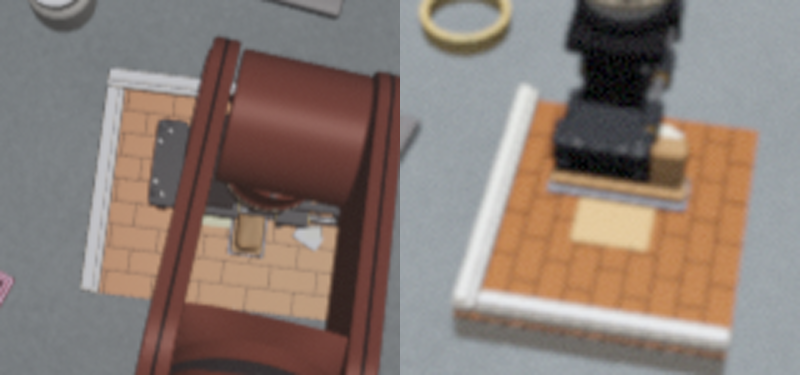

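The strip behind the block and the bare square are clear, and the chips ride ahead, with one visible at about (364,225) in the top view. I'll continue over the open right edge.

Emit:
apply_moves:
  plan:
    - [[0, 0, 0], [-0.1, -1, 0], 1]
    - [[0, 0, 0], [-0.3, -2, 0], 1]
    - [[0, 0, 0], [-0.4, -3, 0], 1]
    - [[0, 0, 0], [-0.5, -4, 0], 1]
    - [[0, 0, 0], [-0.6, -5, 0], 1]
    - [[0, 0, 0], [-0.8, -6, 0], 1]
    - [[0, 0, 0], [-0.9, -7, 0], 1]
    - [[0, 0, 0], [-1.0, -8, 0], 1]
    - [[0, 0, 0], [-1.1, -9, 0], 1]
    - [[0, 0, 0], [-1.3, -10, 0], 1]
    - [[0, 0, 0], [-1.4, -11, 0], 1]
    - [[0, 0, 0], [-1.5, -12, 0], 1]
    - [[0, 0, 0], [-1.6, -12.8, 0], 1]
    - [[0, 0, 0], [-1.6, -12.8, 0], 1]

```text
t: 8.33
tcp_pos: [541.8, -169.8, 68.8]
eef_rot: [0.998, -0.067, 0.003, -0.002]
force: [0.1, -0.0, -3.0]
gripper_width: 23.7
```

```bash
python3 - <<'E'
from h import *
snap("side",5); snap("top",5)
s=sensors.observe(); print(s["t"],s["tcp_pos"],s["gripper_width"],s["force"],s["torque"]); print(R.from_quat(s["eef_rot"]).as_matrix().round(4))
E
python3 -c "
import cv2,numpy as np
a=cv2.imread('pics/top5.png')[130:280,280:440];b=cv2.imread('pics/side5.png')[100:240,260:409]
cv2.imwrite('pics/c5.png',np.hstack([cv2.resize(x,(400,375),interpolation=2) for x in(a,b)]))"
```

```text
8.4333 [ 541.84178139 -168.25220993   68.67205713] 23.65406730504371 [-0.56365578  0.09264397 -1.95783942] [ 0.09647578  0.06088132 -0.00864448]
[[ 0.9912 -0.1322  0.005 ]
 [-0.1323 -0.9912  0.0054]
 [ 0.0043 -0.006  -1.    ]]
```

View pics/c5.png

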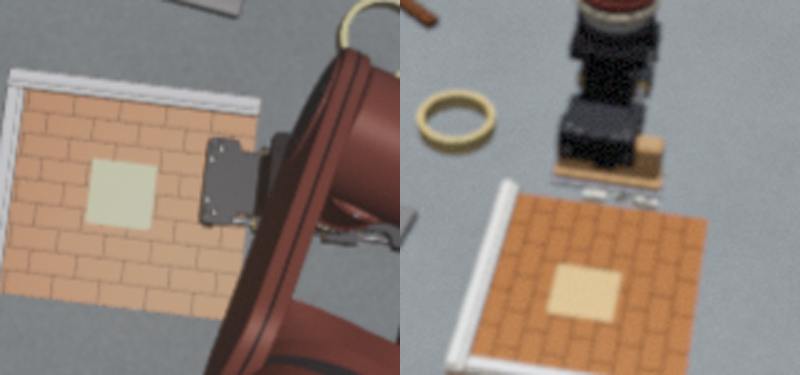

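The panel looks clear, and chips show below the block's sole at side pixels of about (331,172) and (350,175). I'll lift, move away and check before setting the block down.

Emit:
apply_moves:
  plan:
    - [[0, 0, 0], [0, 0, 3], 1]
    - [[0, 0, 0], [0, 0, 5], 1]
    - [[0, 0, 0], [0, -3, 5], 1]
    - [[0, 0, 0], [0, -6, 5], 1]
    - [[0, 0, 0], [0, -9, 5], 1]
    - [[0, 0, 0], [0, -12, 5], 1]
    - [[0, 0, 0], [0, -15, 5], 1]
    - [[0, 0, 0], [0, -15, 5], 1]
    - [[0, 0, 0], [0, -15, 5], 1]

```text
t: 9.18
tcp_pos: [541.7, -319.1, 118.4]
eef_rot: [0.998, -0.067, 0.002, -0.003]
force: [0.1, 0.8, -2.3]
gripper_width: 24.0
```

```bash
python3 - <<'E'
from h import *
s=sensors.observe(); print(s["t"],s["tcp_pos"],s["gripper_width"],s["force"],s["torque"])
for n in("top","side"):
    p,d=snap(n,6); X=xyz(n,d)
    H=cv2.cvtColor(p,cv2.COLOR_RGB2HSV)
    m=((H[...,1]<50)&(H[...,2]>130)&(X[...,0]>400)&(X[...,0]<680)&(X[...,1]<-80)&(X[...,1]>-330)&(X[...,2]<60)).astype(np.uint8)
    k,l,st,c=cv2.connectedComponentsWithStats(m)
    for i in range(1,k):
        if st[i,4]>8: P=X[l==i]; print(n,c[i].round(),st[i,4],P.mean(0).round(),P[:,2].max().round(1))
E
python3 -c "
import cv2,numpy as np
a=cv2.imread('pics/top6.png')[130:280,280:440];b=cv2.imread('pics/side6.png')[100:240,260:409]
cv2.imwrite('pics/c6.png',np.hstack([cv2.resize(x,(400,375),interpolation=2) for x in(a,b)]))"
```

```text
9.1833 [ 541.69930725 -319.1410954   118.43702217] 23.97871583130761 [ 0.10375768  0.82817244 -2.26356294] [ 0.06091983  0.03093    -0.00303163]
top [434. 160.] 27 [ 677. -280.   24.] 27.4
top [446. 170.] 52 [ 658. -318.    1.] 5.2
top [401. 212.] 2870 [ 550. -197.    5.] 58.9
top [432. 183.] 18 [ 624. -281.   -1.] 2.9
top [430. 190.] 19 [ 606. -275.    0.] 4.0
top [419. 216.] 12 [ 538. -242.    0.] 4.4
top [425. 227.] 14 [ 512. -258.    0.] 2.7
top [440. 244.] 9 [ 466. -293.   -0.] 4.6
top [448. 244.] 12 [ 468. -315.    0.] 5.0
top [449. 251.] 29 [ 449. -315.    1.] 4.2
top [398. 256.] 18 [ 438. -188.    0.] 2.9
top [359. 261.] 40 [426. -90.   1.] 36.9
top [447. 258.] 9 [ 431. -309.    2.] 5.1
top [366. 263.] 14 [ 421. -108.    1.] 5.0
top [405. 263.] 9 [ 421. -205.   -1.] 2.2
top [421. 262.] 9 [ 423. -244.    1.] 3.8
top [369. 269.] 11 [ 406. -114.    0.] 2.7
top [360. 270.] 18 [404. -90.   1.] 3.3
side [339. 162.] 3632 [ 535. -229.    2.] 56.6
```

View pics/c6.png

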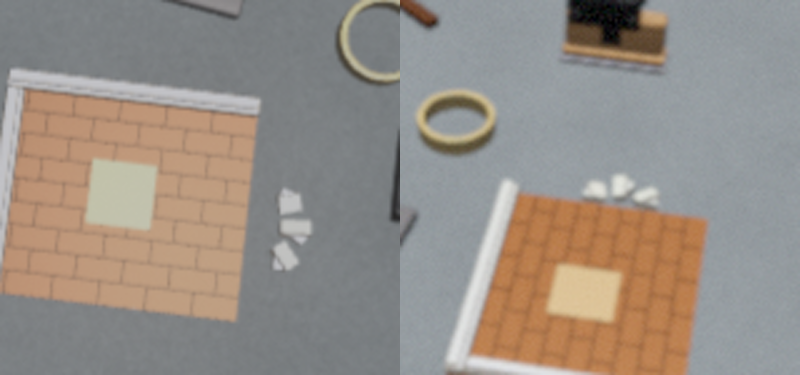

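All three chips lie on the bench right of the panel, at about (396,211), (398,221) and (394,232) in the top view. Now I'll set the block down at (542,−319).

Emit:
apply_moves:
  plan:
    - [[0, 0, 0], [0, 0, -3], 1]
    - [[0, 0, 0], [0, 0, -6], 1]
    - [[0, 0, 0], [0, 0, -7.5], 1]
    - [[0, 0, 0], [0, 0, -8.2], 1]
    - [[0, 0, 0], [0, 0, -8.5], 1]
    - [[0, 0, 0], [0, 0, -8.5], 1]
    - [[0, 0, 0], [0, 0, -8.5], 1]
    - [[0, 0, 0], [0, 0, -8.5], 1]

```text
t: 9.95
tcp_pos: [542.6, -316.8, 34.2]
eef_rot: [0.998, -0.066, 0.003, -0.003]
force: [0.2, -0.3, -1.3]
gripper_width: 23.8
```

```bash
python3 - <<'E'
from h import *
s=sensors.observe(); print(s["t"],s["tcp_pos"],s["gripper_width"],s["force"],s["torque"])
E
```

```text
9.95 [ 542.64905098 -316.76751859   34.15254087] 23.803863855536974 [ 0.15180198 -0.28667696 -1.29666011] [-0.01824121  0.01214147 -0.01578668]
```

Emit:
apply_moves:
  plan:
    - [[0, 0, 0], [0, 0, -0.1], 1]
    - [[0, 0, 0], [0, 0, -0.1], 1]
    - [[0, 0, 0], [0, 0, -0.1], 0.5]
    - [[0, 0, 0], [0, 0, -0.1], 0.3]
    - [[0, 0, 0], [0, 0, -0.1], 0]
    - [[0, 0, 0], [0, 0, -0.1], 0]
    - [[0, 0, 0], [0, 0, -0.1], 0]
    - [[0, 0, 0], [0, 0, -0.1], 0]
    - [[0, 0, 0], [0, 0, -0.1], 0]
    - [[0, 0, 0], [0, 0, 1], 0]
    - [[0, 0, 0], [0, 0, 4], 0]
    - [[0, 0, 0], [0, 0, 8], 0]
    - [[0, 0, 0], [0, 0, 12], 0]
    - [[0, 0, 0], [0, 0, 16], 0]
    - [[0, 0, 0], [0, 0, 20], 0]
    - [[0, 0, 0], [0, 0, 20], 0]
    - [[0, 0, 0], [0, 0, 20], 0]

```text
t: 11.37
tcp_pos: [544.4, -318.1, 239.4]
eef_rot: [0.998, -0.066, 0.006, -0.001]
force: [0.9, -0.2, -0.9]
gripper_width: 86.9
```

```bash
python3 - <<'E'
from h import *
s=sensors.observe(); print(s["t"],s["joints"].round(3),s["tcp_pos"],s["gripper_width"],s["force"],s["torque"])
p,d=snap("side",7); 
E
python3 -c "
import cv2,numpy as np
b=cv2.imread('pics/side7.png')[60:240,240:450]
cv2.imwrite('pics/c7.png',cv2.resize(b,None,fx=3,fy=3,interpolation=2))"
```

```text
11.3667 [-0.658  0.215  1.502  0.008  1.416  1.043] [ 544.4238934  -318.10883985  239.4423545 ] 86.93139005003418 [ 0.90261292 -0.1900296  -0.93528731] [-0.04245154 -0.00073602  0.03044457]
```

View pics/c7.png

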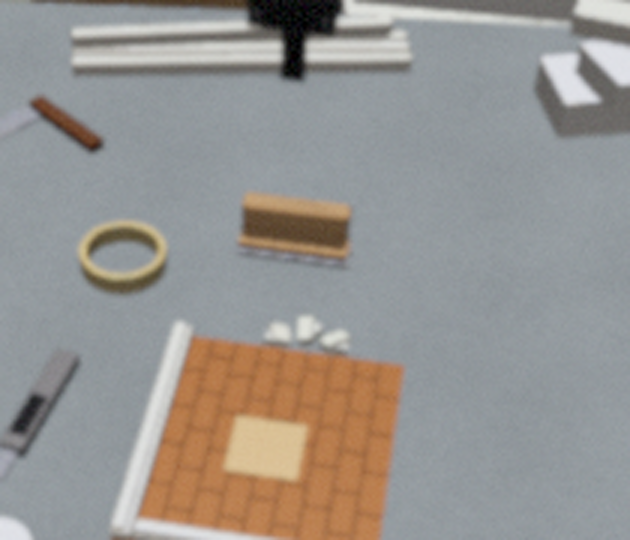

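The block stands upright and released on the bench at about (338,137) in the side view, clear of the panel. Next is the pier at (637,267). I'll turn +101.5° so the jaws lie along its x.

Emit:
apply_moves:
  plan:
    - [[0, 0, 7], [0.5, 3.5, 0], 0]
    - [[0, 0, 14], [1, 7.5, 0], 0]
    - [[0, 0, 21], [1.5, 11.5, 0], 0]
    - [[0, 0, 28], [2, 15.5, 0], 0]
    - [[0, 0, 35], [2.5, 19.5, 0], 0]
    - [[0, 0, 42], [3, 23.5, 0], 0]
    - [[0, 0, 49], [3.6, 27.5, 0], 0]
    - [[0, 0, 56], [4.2, 31.5, 0], 0]
    - [[0, 0, 63], [4.8, 35.5, 0], 0]
    - [[0, 0, 70], [5.5, 39.5, 0], 0]
    - [[0, 0, 77], [6.2, 43.5, 0], 0]
    - [[0, 0, 84], [7, 47.5, 0], 0]
    - [[0, 0, 91], [8, 51.5, 0], 0]
    - [[0, 0, 97], [8.7, 55, 0], 0]
    - [[0, 0, 101.5], [9.2, 58.5, 0], 0]
    - [[0, 0, 101.5], [9.2, 58.5, 0], 0]
    - [[0, 0, 101.5], [9.2, 58.5, 0], 0]
    - [[0, 0, 101.5], [9.2, 58.5, -3], 0]
    - [[0, 0, 101.5], [9.2, 58.5, -6], 0]
    - [[0, 0, 101.5], [9.2, 58.5, -6], 0]

```text
t: 13.08
tcp_pos: [630.5, 264.9, 167.4]
eef_rot: [0.683, 0.73, -0.005, -0.008]
force: [-1.5, -0.9, -1.9]
gripper_width: 87.6
```

```bash
python3 - <<'E'
from h import *
snap("side",8); snap("top",8)
s=sensors.observe(); print(s["t"],s["joints"].round(3),s["tcp_pos"],s["gripper_width"],s["force"],s["torque"]); M=R.from_quat(s["eef_rot"]).as_matrix();print(M.round(3))
T=s["tcp_pos"];print(proj("side",[T,T+M[:,1]*43,T-M[:,1]*43]).round(1))
E
python3 -c "
import cv2,numpy as np
a=cv2.imread('pics/top8.png')[100:280,100:290];b=cv2.imread('pics/side8.png')[190:390,220:431]
cv2.imwrite('pics/c8.png',np.hstack([cv2.resize(x,(400,378),interpolation=2) for x in(a,b)]))"
```

```text
13.1833 [0.279 0.407 1.388 0.008 1.356 0.209] [633.53300975 266.03671145 173.89736491] 87.24702114339848 [0.30771883 0.55446077 0.17254828] [-0.01942495 -0.15073319 -0.01646773]
[[-0.067  0.998 -0.011]
 [ 0.998  0.067  0.006]
 [ 0.006 -0.01  -1.   ]]
[[285.3 266.2]
 [263.5 266.3]
 [307.  266.1]]
```

View pics/c8.png

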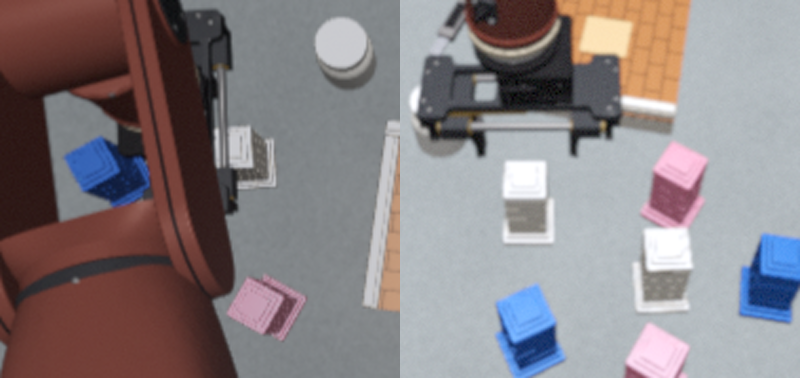

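The jaws straddle the white pier along x. The fingertips are at about (263,270) and (311,270) in the side view, and the pier top is at (286,286). The blue neighbour is clear, so I'll descend in two steps.

Emit:
apply_moves:
  plan:
    - [[0, 0, 0], [0.4, 0.1, -2.5], 0]
    - [[0, 0, 0], [0.4, 0.1, -5], 0]
    - [[0, 0, 0], [0.4, 0.1, -7.5], 0]
    - [[0, 0, 0], [0.4, 0.1, -9.5], 0]
    - [[0, 0, 0], [0.4, 0.1, -10.8], 0]
    - [[0, 0, 0], [0.4, 0.1, -11.3], 0]
    - [[0, 0, 0], [0.4, 0.1, -11.3], 0]
    - [[0, 0, 0], [0.4, 0.1, -11.3], 0]
    - [[0, 0, 0], [0.4, 0.1, -11.3], 0]

```text
t: 13.93
tcp_pos: [639.1, 267.4, 63.3]
eef_rot: [0.683, 0.73, -0.0, -0.005]
force: [-0.0, -0.3, 0.7]
gripper_width: 86.8
```

```bash
python3 - <<'E'
from h import *
snap("side",9)
s=sensors.observe(); print(s["t"],s["tcp_pos"],s["gripper_width"],s["force"],s["torque"]); M=R.from_quat(s["eef_rot"]).as_matrix();print(M.round(3))
E
python3 -c "
import cv2,numpy as np
b=cv2.imread('pics/side9.png')[190:390,220:431]
cv2.imwrite('pics/c9.png',cv2.resize(b,None,fx=2.8,fy=2.8,interpolation=2))"
```

```text
13.9833 [638.99018846 267.42234516  63.20796317] 86.85917859017302 [0.33300626 0.10469864 0.16781577] [-0.0519081  -0.1436834   0.04031275]
[[-0.067  0.998 -0.007]
 [ 0.998  0.067  0.007]
 [ 0.007 -0.007 -1.   ]]
```

View pics/c9.png

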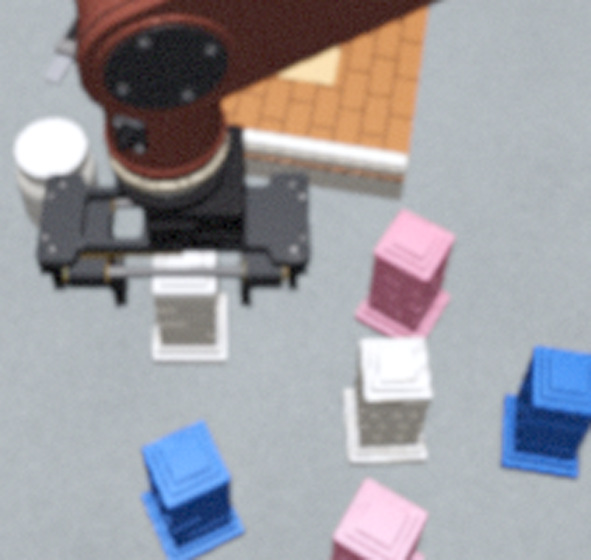

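The pier is centred between the fingers. I'll close at 30 N and then lift.

Emit:
apply_moves:
  plan:
    - [[0, 0, 0], [0, 0, 0], 0.3]
    - [[0, 0, 0], [0, 0, 0], 0.6]
    - [[0, 0, 0], [0, 0, 0], 1]
    - [[0, 0, 0], [0, 0, 0], 1]
    - [[0, 0, 0], [0, 0, 0], 1]
    - [[0, 0, 0], [0, 0, 0], 1]
    - [[0, 0, 0], [0, 0, 0], 1]
    - [[0, 0, 0], [0, 0, 0], 1]
    - [[0, 0, 0], [0, 0, 0], 1]
    - [[0, 0, 0], [0, 0, 0], 1]
    - [[0, 0, 0], [0, 0, 0], 1]
    - [[0, 0, 0], [0, 0, 0], 1]
  newtons: 30

```text
t: 14.98
tcp_pos: [638.5, 267.3, 63.0]
eef_rot: [0.683, 0.731, -0.001, -0.005]
force: [-3.4, -0.6, 1.2]
gripper_width: 45.8
```

Emit:
apply_moves:
  plan:
    - [[0, 0, 0], [0, 0, 1], 1]
    - [[0, 0, 0], [0, 0, 2], 1]
    - [[0, 0, 0], [0, 0, 3], 1]
    - [[0, 0, 0], [0, 0, 4], 1]
    - [[0, 0, 0], [0, 0, 5], 1]
    - [[0, 0, 0], [0, 0, 5.5], 1]
    - [[0, 0, 0], [0, 0, 5.5], 1]
    - [[0, 0, 0], [0, 0, 5.5], 1]
    - [[0, 0, 0], [0, 0, 5.5], 1]
    - [[0, 0, 0], [0, 0, 5.5], 1]
    - [[0, 0, 0], [0, 0, 5.5], 1]
    - [[0, 0, 0], [0, 0, 5.5], 1]

```text
t: 15.98
tcp_pos: [638.1, 267.3, 117.3]
eef_rot: [0.683, 0.731, -0.001, -0.006]
force: [0.2, -0.3, -3.8]
gripper_width: 46.0
```

```bash
python3 - <<'E'
from h import *
for i in range(5):
    (snap("side",10) if i==0 else read_camera("side"))
    s=sensors.observe(); print(s["t"],s["tcp_pos"].round(1),s["gripper_width"].round(1),s["force"].round(2),s["torque"].round(3),s["tau"].round(2))
M=R.from_quat(s["eef_rot"]).as_matrix();print(M.round(3))
E
python3 -c "
import cv2,numpy as np
b=cv2.imread('pics/side10.png')[190:390,220:431]
cv2.imwrite('pics/c10.png',cv2.resize(b,None,fx=2.8,fy=2.8,interpolation=2))"
```

```text
Traceback (most recent call last):
AttributeError: 'float' object has no attribute 'round'
```

View pics/c10.png

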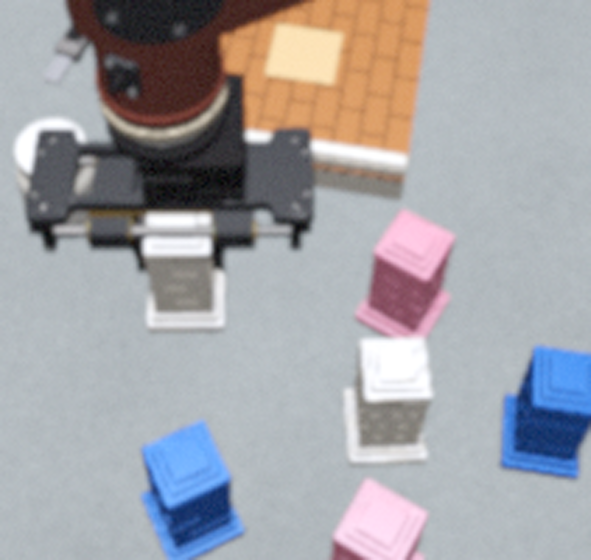

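```bash
python3 - <<'E'
from h import *
for i in range(5):
    read_camera("side")
    s=sensors.observe(); print(s["t"],s["tcp_pos"].round(1),round(s["gripper_width"],1),s["force"].round(2),s["torque"].round(3))
M=R.from_quat(s["eef_rot"]).as_matrix();print(M.round(3))
E
```

```text
16.0833 [638.3 267.3 117.5] 45.9 [-0.83  0.36 -2.86] [ 0.025 -0.082 -0.024]
16.1333 [638.4 267.3 117.7] 46.1 [-0.44 -0.05 -3.47] [-0.026 -0.088  0.006]
16.1833 [638.4 267.3 117.8] 45.9 [ 0.83 -0.13 -3.46] [-0.051 -0.182 -0.01 ]
16.2333 [638.5 267.3 117.9] 45.9 [-0.08 -0.23 -3.78] [-0.03  -0.079 -0.058]
16.2833 [638.5 267.4 117.9] 46.0 [ 0.77  0.17 -3.91] [-0.062 -0.094 -0.015]
[[-0.067  0.998 -0.008]
 [ 0.998  0.067  0.006]
 [ 0.007 -0.008 -1.   ]]
```

The first pier weighs about 3.5–3.7 N, so it's likely the heavier one. I'll put it back and lift the other to compare.

Emit:
apply_moves:
  plan:
    - [[0, 0, 0], [0, 0, -1.5], 1]
    - [[0, 0, 0], [0, 0, -3], 1]
    - [[0, 0, 0], [0, 0, -4.2], 1]
    - [[0, 0, 0], [0, 0, -5], 1]
    - [[0, 0, 0], [0, 0, -5.3], 1]
    - [[0, 0, 0], [0, 0, -5.5], 1]
    - [[0, 0, 0], [0, 0, -5.5], 1]
    - [[0, 0, 0], [0, 0, -5.5], 1]
    - [[0, 0, 0], [0, 0, -5.5], 1]

```text
t: 17.03
tcp_pos: [638.3, 267.4, 62.6]
eef_rot: [0.683, 0.731, -0.001, -0.005]
force: [-2.2, -0.8, -0.3]
gripper_width: 46.1
```

```bash
python3 - <<'E'
from h import *
for i in range(3):
    read_camera("side")
    s=sensors.observe(); print(s["t"],s["tcp_pos"].round(1),round(s["gripper_width"],1),s["force"].round(2),s["torque"].round(3))
M=R.from_quat(s["eef_rot"]).as_matrix();print(M.round(3))
E
```

```text
17.0833 [638.3 267.4  62.6] 45.6 [-0.97 -0.3  -0.9 ] [-0.11   0.234  0.031]
17.1333 [638.4 267.4  62.6] 45.9 [-1.26  0.08 -2.32] [-0.045  0.165  0.016]
17.1833 [638.4 267.3  62.6] 45.9 [-0.99  0.46 -1.99] [-0.011  0.181 -0.039]
[[-0.067  0.998 -0.009]
 [ 0.998  0.067  0.006]
 [ 0.007 -0.008 -1.   ]]
```

Emit:
apply_moves:
  plan:
    - [[0, 0, 0], [0, 0, -0.05], 1]
    - [[0, 0, 0], [0, 0, -0.05], 0.6]
    - [[0, 0, 0], [0, 0, 0], 0.3]
    - [[0, 0, 0], [0, 0, 0], 0]
    - [[0, 0, 0], [0, 0, 0], 0]
    - [[0, 0, 0], [0, 0, 0], 0]
    - [[0, 0, 0], [0, 0, 0], 0]
    - [[0, 0, 0], [0, 0, 0], 0]
    - [[0, 0, 0], [0, 0, 2], 0]
    - [[0, 0, 0], [0, 0, 4.5], 0]
    - [[0, 0, 0], [0, 0, 7.5], 0]
    - [[0, 0, 0], [0, 0, 10.5], 0]
    - [[0, 0, 0], [0, 0, 12.5], 0]
    - [[0, 0, 0], [0, 0, 12.5], 0]
    - [[0, 0, 0], [0, 0, 12.5], 0]

```text
t: 18.43
tcp_pos: [639.5, 267.7, 189.6]
eef_rot: [0.683, 0.731, 0.001, -0.004]
force: [-0.2, 0.7, -0.1]
gripper_width: 87.2
```

```bash
python3 - <<'E'
from h import *
snap("side",11)
for i in range(3):
    read_camera("side")
    s=sensors.observe(); print(s["t"],s["tcp_pos"].round(1),round(s["gripper_width"],1),s["force"].round(2),s["torque"].round(3))
E
python3 -c "
import cv2,numpy as np
b=cv2.imread('pics/side11.png')[190:390,220:431]
cv2.imwrite('pics/c11.png',cv2.resize(b,None,fx=2.8,fy=2.8,interpolation=2))"
```

```text
18.5333 [637.7 267.1 186.1] 87.0 [ 0.15 -0.38 -0.35] [ 0.013 -0.112 -0.016]
18.5833 [637.3 267.  185.3] 87.4 [-0.02 -0.79  0.1 ] [-0.044 -0.08   0.035]
18.6333 [637.2 267.  185.2] 87.1 [-0.28 -0.43 -0.92] [-0.009 -0.112 -0.043]
```

View pics/c11.png

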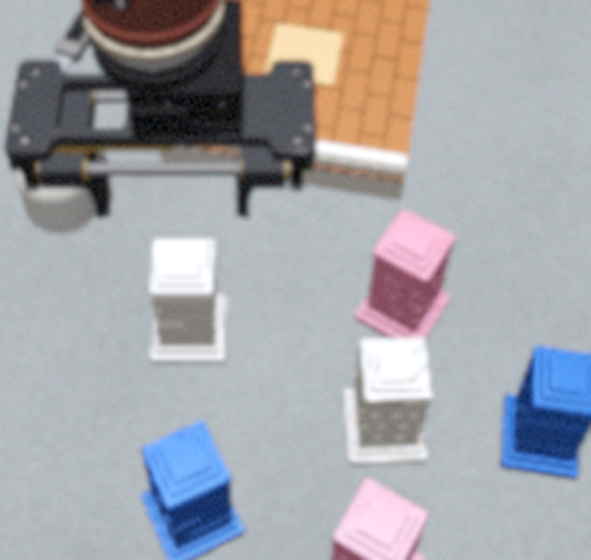

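```bash
python3 - <<'E'
from h import *
for n,t in(("side","11"),("side","0"),("top","0")):
    z=np.load(n+t+".npz"); p,d=z["p"],z["d"]; X=xyz(n,d); H=cv2.cvtColor(p,cv2.COLOR_RGB2HSV)
    for c in((637,267),(481,338)):
        m=(abs(X[...,0]-c[0])<48)&(abs(X[...,1]-c[1])<55)&(X[...,2]>98)&(X[...,2]<125)&(H[...,1]<30)
        P=X[m]; print(n,t,len(P),rect(P),np.percentile(P[:,2],95).round(1))
E
```

```text
side 11 454 (array([636.9, 269.6]), array([46.5, 46.4]), 3.3) 115.1
side 11 547 (array([479.4, 340.9]), array([46.1, 48.6]), 5.7) 116.0
side 0 435 (array([636.4, 269.2]), array([44.7, 47.9]), 5.4) 115.1
side 0 544 (array([479.4, 340.8]), array([46.4, 47.8]), 5.0) 115.9
top 0 411 (array([636.6, 264.6]), array([45.9, 46.6]), 4.8) 115.8
top 0 434 (array([479.6, 337.3]), array([45.9, 46.8]), 6.0) 115.5
```

Emit:
apply_moves:
  plan:
    - [[0, 0, 0], [-3, 1.4, 0], 0]
    - [[0, 0, 0], [-6, 2.8, 0], 0]
    - [[0, 0, 0], [-9, 4.2, 0], 0]
    - [[0, 0, 0.5], [-12, 5.5, 0], 0]
    - [[0, 0, 1], [-14.5, 6.7, 0], 0]
    - [[0, 0, 1], [-15.6, 7.2, 0], 0]
    - [[0, 0, 1], [-15.6, 7.2, 0], 0]
    - [[0, 0, 1], [-15.6, 7.2, 0], 0]
    - [[0, 0, 1], [-15.6, 7.2, 0], 0]
    - [[0, 0, 1], [-15.6, 7.2, 0], 0]

```text
t: 19.47
tcp_pos: [482.5, 338.3, 184.9]
eef_rot: [0.677, 0.736, -0.002, -0.006]
force: [-0.2, 0.5, -0.4]
gripper_width: 87.2
```

```bash
python3 - <<'E'
from h import *
snap("side",12);snap("top",12)
s=sensors.observe(); print(s["t"],s["joints"].round(2),s["tcp_pos"].round(1),round(s["gripper_width"],1),s["force"].round(2)); print(R.from_quat(s["eef_rot"]).as_matrix().round(3))
E
python3 -c "
import cv2,numpy as np
a=cv2.imread('pics/top12.png')[150:340,90:290];b=cv2.imread('pics/side12.png')[200:400,260:471]
cv2.imwrite('pics/c12.png',np.hstack([cv2.resize(x,(400,380),interpolation=2) for x in(a,b)]))"
```

```text
19.5667 [0.47 0.17 1.66 0.01 1.32 0.39] [482.3 338.3 184.9] 87.0 [0.2  0.19 0.06]
[[-0.083  0.996 -0.012]
 [ 0.997  0.083  0.005]
 [ 0.006 -0.012 -1.   ]]
```

View pics/c12.png

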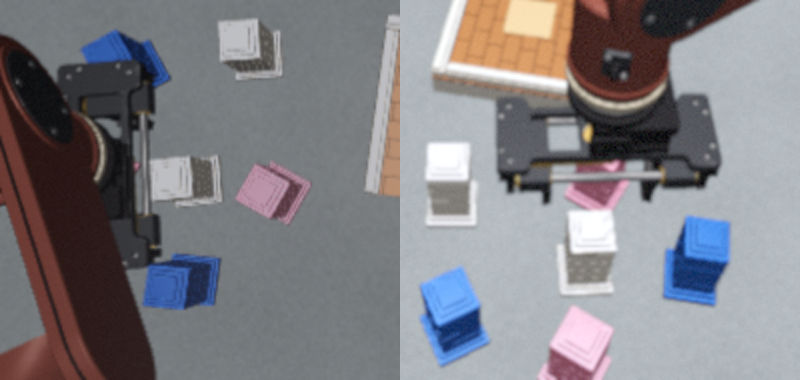

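The jaws straddle the second white pier. Blue and pink neighbours stand clear of the finger planes, and the gripper body stays above 130 mm. Descending.

Emit:
apply_moves:
  plan:
    - [[0, 0, 0], [-0.1, 0.1, -2.5], 0]
    - [[0, 0, 0], [-0.1, 0.1, -5], 0]
    - [[0, 0, 0], [-0.1, 0.1, -7.5], 0]
    - [[0, 0, 0], [-0.1, 0.1, -9.5], 0]
    - [[0, 0, 0], [-0.1, 0.1, -11], 0]
    - [[0, 0, 0], [-0.1, 0.1, -12], 0]
    - [[0, 0, 0], [-0.1, 0.1, -12.1], 0]
    - [[0, 0, 0], [-0.1, 0.1, -12.1], 0]
    - [[0, 0, 0], [-0.1, 0.1, -12.1], 0]

```text
t: 20.32
tcp_pos: [482.3, 339.6, 65.0]
eef_rot: [0.677, 0.736, -0.002, -0.006]
force: [0.4, -0.4, -0.6]
gripper_width: 87.0
```

```bash
python3 - <<'E'
from h import *
snap("side",13);snap("top",13)
s=sensors.observe(); print(s["t"],s["joints"].round(2),s["tcp_pos"].round(1),round(s["gripper_width"],1),s["force"].round(2)); print(R.from_quat(s["eef_rot"]).as_matrix().round(3))
E
python3 -c "
import cv2,numpy as np
a=cv2.imread('pics/top13.png')[150:340,90:290];b=cv2.imread('pics/side13.png')[200:400,260:471]
cv2.imwrite('pics/c13.png',np.hstack([cv2.resize(x,(400,380),interpolation=2) for x in(a,b)]))"
```

```text
20.4167 [0.47 0.3  1.74 0.01 1.1  0.39] [482.4 339.8  65.5] 87.1 [-0.16 -0.16  0.6 ]
[[-0.083  0.996 -0.01 ]
 [ 0.997  0.083  0.006]
 [ 0.007 -0.009 -1.   ]]
```

View pics/c13.png

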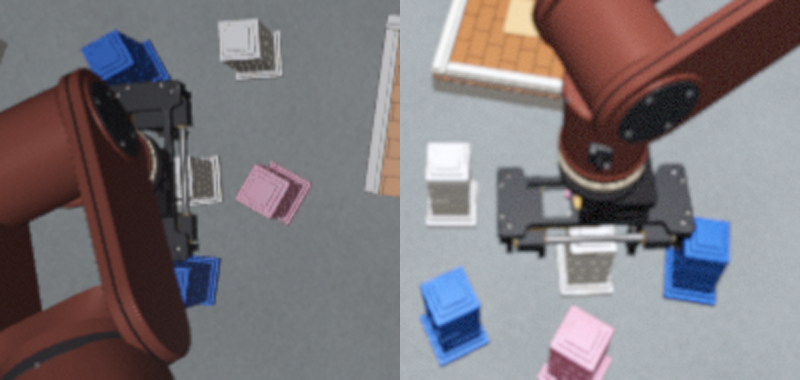

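Emit:
apply_moves:
  plan:
    - [[0, 0, 0], [0, 0, 0], 0.3]
    - [[0, 0, 0], [0, 0, 0], 0.6]
    - [[0, 0, 0], [0, 0, 0], 1]
    - [[0, 0, 0], [0, 0, 0], 1]
    - [[0, 0, 0], [0, 0, 0], 1]
    - [[0, 0, 0], [0, 0, 0], 1]
    - [[0, 0, 0], [0, 0, 0], 1]
    - [[0, 0, 0], [0, 0, 0], 1]
    - [[0, 0, 0], [0, 0, 0], 1]
    - [[0, 0, 0], [0, 0, 0], 1]
    - [[0, 0, 0], [0, 0, 0], 1]
    - [[0, 0, 0], [0, 0, 0], 1]
  newtons: 25

```text
t: 21.42
tcp_pos: [482.4, 339.8, 65.3]
eef_rot: [0.677, 0.736, -0.001, -0.006]
force: [-0.1, 0.3, -0.7]
gripper_width: 45.6
```

Emit:
apply_moves:
  plan:
    - [[0, 0, 0], [0, 0, 1], 1]
    - [[0, 0, 0], [0, 0, 2], 1]
    - [[0, 0, 0], [0, 0, 3], 1]
    - [[0, 0, 0], [0, 0, 4], 1]
    - [[0, 0, 0], [0, 0, 5], 1]
    - [[0, 0, 0], [0, 0, 5.5], 1]
    - [[0, 0, 0], [0, 0, 5.5], 1]
    - [[0, 0, 0], [0, 0, 5.5], 1]
    - [[0, 0, 0], [0, 0, 5.5], 1]
    - [[0, 0, 0], [0, 0, 5.5], 1]
    - [[0, 0, 0], [0, 0, 5.5], 1]
    - [[0, 0, 0], [0, 0, 5.5], 1]

```text
t: 22.42
tcp_pos: [482.0, 339.6, 119.7]
eef_rot: [0.677, 0.736, -0.002, -0.006]
force: [-0.3, 0.5, -0.7]
gripper_width: 46.0
```

```bash
python3 - <<'E'
from h import *
snap("side",14)
for i in range(5):
    read_camera("side")
    s=sensors.observe(); print(s["t"],s["tcp_pos"].round(1),round(s["gripper_width"],1),s["force"].round(2),s["torque"].round(3))
M=R.from_quat(s["eef_rot"]).as_matrix();print(M.round(3))
E
python3 -c "
import cv2,numpy as np
b=cv2.imread('pics/side14.png')[190:400,230:451]
cv2.imwrite('pics/c14.png',cv2.resize(b,None,fx=2.8,fy=2.8,interpolation=2))"
```

```text
22.5167 [482.2 339.7 119.9] 45.9 [-0.37  0.24 -1.63] [-0.015 -0.146 -0.009]
22.5667 [482.3 339.7 120. ] 45.8 [ 1.05  0.33 -1.92] [-0.02  -0.085 -0.015]
22.6167 [482.3 339.7 120.1] 45.7 [ 0.15  0.65 -1.64] [ 0.025 -0.129  0.016]
22.6667 [482.4 339.8 120.2] 45.6 [ 0.58  0.44 -0.83] [-0.028 -0.1    0.001]
22.7167 [482.4 339.8 120.2] 46.2 [ 0.97 -0.79 -2.16] [-0.012 -0.092 -0.019]
[[-0.083  0.996 -0.01 ]
 [ 0.997  0.083  0.006]
 [ 0.007 -0.01  -1.   ]]
```

View pics/c14.png

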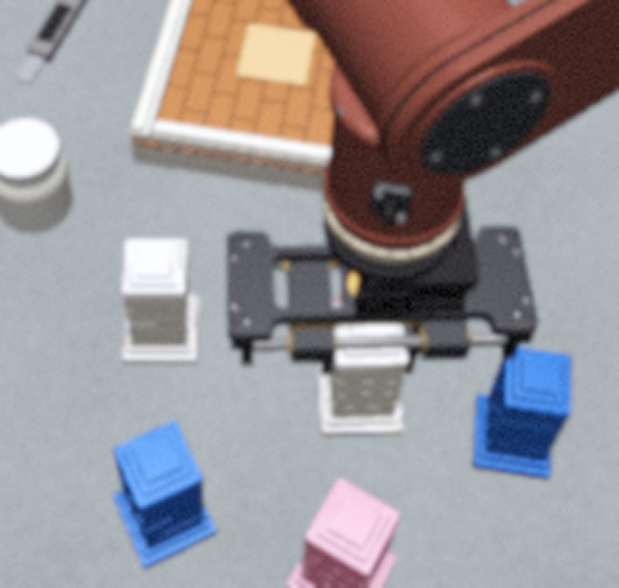

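The second pier reads about 1.5 N, against 3.5 N for the first, so the first is the heavier. I'll set this lighter one back down.

Emit:
apply_moves:
  plan:
    - [[0, 0, 0], [0, 0, -1.5], 1]
    - [[0, 0, 0], [0, 0, -3], 1]
    - [[0, 0, 0], [0, 0, -4.2], 1]
    - [[0, 0, 0], [0, 0, -5], 1]
    - [[0, 0, 0], [0, 0, -5.3], 1]
    - [[0, 0, 0], [0, 0, -5.5], 1]
    - [[0, 0, 0], [0, 0, -5.5], 1]
    - [[0, 0, 0], [0, 0, -5.5], 1]
    - [[0, 0, 0], [0, 0, -5.5], 1]
    - [[0, 0, 0], [0, 0, -5.5], 1]

```text
t: 23.55
tcp_pos: [482.8, 339.9, 65.6]
eef_rot: [0.677, 0.736, -0.001, -0.006]
force: [0.7, -0.3, -0.8]
gripper_width: 45.8
```

```bash
python3 - <<'E'
from h import *
for i in range(3):
    read_camera("side")
    s=sensors.observe(); print(s["t"],s["tcp_pos"].round(1),round(s["gripper_width"],1),s["force"].round(2),s["torque"].round(3))
E
```

```text
23.6 [482.7 339.9  65.5] 45.8 [-0.38 -0.02 -1.04] [-0.052 -0.149  0.024]
23.65 [482.6 339.9  65.5] 45.9 [ 0.02 -0.15 -1.13] [-0.1   -0.119 -0.013]
23.7 [482.5 339.8  65.4] 45.5 [ 0.56 -0.72 -0.81] [-0.003 -0.109 -0.001]
```

Emit:
apply_moves:
  plan:
    - [[0, 0, 0], [0, 0, -0.05], 1]
    - [[0, 0, 0], [0, 0, -0.05], 1]
    - [[0, 0, 0], [0, 0, -0.05], 0.6]
    - [[0, 0, 0], [0, 0, 0], 0.3]
    - [[0, 0, 0], [0, 0, 0], 0]
    - [[0, 0, 0], [0, 0, 0], 0]
    - [[0, 0, 0], [0, 0, 0], 0]
    - [[0, 0, 0], [0, 0, 0], 0]
    - [[0, 0, 0], [0, 0, 0], 0]
    - [[0, 0, 0], [0, 0, 2], 0]
    - [[0, 0, 0], [0, 0, 4.5], 0]
    - [[0, 0, 0], [0, 0, 7.5], 0]
    - [[0, 0, 0], [0, 0, 10.5], 0]
    - [[0, 0, 0], [0, 0, 12.5], 0]
    - [[0, 0, 0], [0, 0, 12.5], 0]
    - [[0, 0, 0], [0, 0, 12.5], 0]

```text
t: 25.03
tcp_pos: [483.5, 340.3, 192.1]
eef_rot: [0.677, 0.736, 0.001, -0.005]
force: [-0.6, 0.2, -0.4]
gripper_width: 87.1
```

```bash
python3 - <<'E'
from h import *
p,d=snap("side",15)
s=sensors.observe(); print(s["t"],s["tcp_pos"].round(1),round(s["gripper_width"],1),s["force"].round(2),s["torque"].round(3))
n="side"; X=xyz(n,d); H=cv2.cvtColor(p,cv2.COLOR_RGB2HSV)
for c in((637,267),(481,338)):
        m=(abs(X[...,0]-c[0])<48)&(abs(X[...,1]-c[1])<55)&(X[...,2]>98)&(X[...,2]<125)&(H[...,1]<30)
        P=X[m]; print(n,len(P),rect(P),np.percentile(P[:,2],95).round(1))
E
python3 -c "
import cv2,numpy as np
b=cv2.imread('pics/side15.png')[190:400,230:451]
cv2.imwrite('pics/c15.png',cv2.resize(b,None,fx=2.8,fy=2.8,interpolation=2))"
```

```text
25.0833 [482.5 339.8 190.3] 86.6 [-0.89  0.06  0.29] [-0.004 -0.07   0.006]
side 448 (array([637., 269.]), array([46.6, 46. ]), 3.4) 115.0
side 541 (array([482.3, 341.3]), array([46.2, 47.1]), 5.1) 115.8
```

View pics/c15.png

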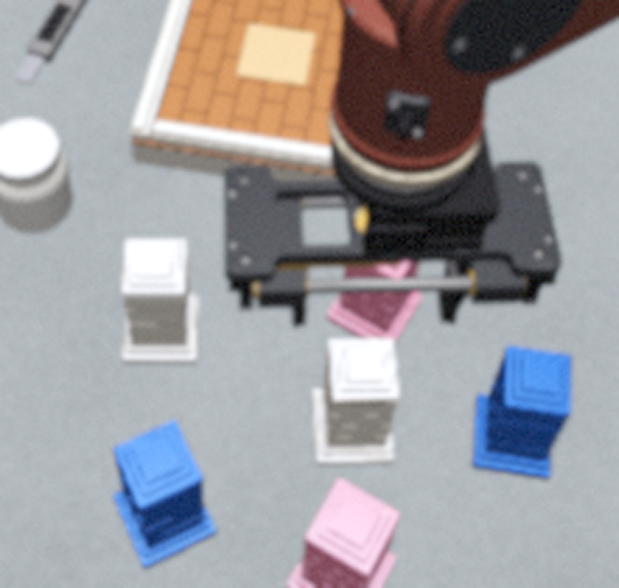

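The lighter pier stands upright again at about (359,330) in the side view. Back to the heavier one.

Emit:
apply_moves:
  plan:
    - [[0, 0, 0], [3, -1.4, 0], 0]
    - [[0, 0, 0], [6, -2.8, 0], 0]
    - [[0, 0, 0], [9, -4.2, 0], 0]
    - [[0, 0, -0.5], [12, -5.6, 0], 0]
    - [[0, 0, -1], [14.5, -6.8, 0], 0]
    - [[0, 0, -1], [15.6, -7.3, 0], 0]
    - [[0, 0, -1], [15.6, -7.3, 0], 0]
    - [[0, 0, -1], [15.6, -7.3, 0], 0]
    - [[0, 0, -1], [15.6, -7.3, -2.5], 0]
    - [[0, 0, -1], [15.6, -7.3, -4], 0]
    - [[0, 0, -1], [15.6, -7.3, -4], 0]
    - [[0, 0, -1], [15.6, -7.3, -4], 0]

```text
t: 26.08
tcp_pos: [636.1, 267.1, 147.9]
eef_rot: [0.683, 0.73, -0.003, -0.007]
force: [0.1, 0.3, 1.2]
gripper_width: 87.0
```

```bash
python3 - <<'E'
from h import *
p,d=snap("side",16)
s=sensors.observe(); print(s["t"],s["tcp_pos"].round(1),round(s["gripper_width"],1),s["force"].round(2),s["torque"].round(3));print(R.from_quat(s["eef_rot"]).as_matrix().round(3))
E
python3 -c "
import cv2,numpy as np
b=cv2.imread('pics/side16.png')[190:400,210:431]
cv2.imwrite('pics/c16.png',cv2.resize(b,None,fx=2.8,fy=2.8,interpolation=2))"
```

```text
26.1333 [637.3 267.3 149.7] 87.6 [-0.37  0.47 -0.21] [-0.029 -0.122  0.037]
[[-0.067  0.998 -0.011]
 [ 0.998  0.067  0.006]
 [ 0.007 -0.011 -1.   ]]
```

View pics/c16.png

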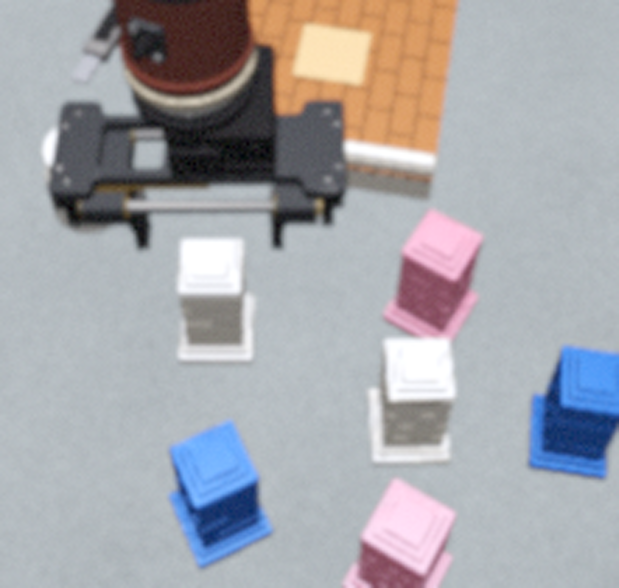

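The jaws are centred over the heavier pier, with fingertips at about (261,276) and (309,276) and the pier at (286,295). I'll descend and grip.

Emit:
apply_moves:
  plan:
    - [[0, 0, 0], [0.1, 0, -2.5], 0]
    - [[0, 0, 0], [0.1, 0, -5], 0]
    - [[0, 0, 0], [0.1, 0, -7], 0]
    - [[0, 0, 0], [0.1, 0, -8.4], 0]
    - [[0, 0, 0], [0.1, 0, -8.7], 0]
    - [[0, 0, 0], [0.1, 0, -8.7], 0]
    - [[0, 0, 0], [0.1, 0, -8.7], 0]
    - [[0, 0, 0], [0.1, 0, -8.7], 0.4]
    - [[0, 0, 0], [0.1, 0, -8.7], 0.7]
    - [[0, 0, 0], [0.1, 0, -8.7], 1]
    - [[0, 0, 0], [0.1, 0, -8.7], 1]
    - [[0, 0, 0], [0.1, 0, -8.7], 1]
    - [[0, 0, 0], [0.1, 0, -8.7], 1]
    - [[0, 0, 0], [0.1, 0, -8.7], 1]
    - [[0, 0, 0], [0.1, 0, -8.7], 1]
    - [[0, 0, 0], [0.1, 0, -8.7], 1]
    - [[0, 0, 0], [0.1, 0, -8.7], 1]
    - [[0, 0, 0], [0.1, 0, -8.7], 1]
    - [[0, 0, 0], [0.1, 0, -8.7], 1]
  newtons: 35

```text
t: 27.72
tcp_pos: [638.4, 267.3, 62.7]
eef_rot: [0.683, 0.73, -0.002, -0.006]
force: [-0.1, 0.3, 0.6]
gripper_width: 45.9
```

```bash
python3 - <<'E'
from h import *
s=sensors.observe(); print(s["t"],s["tcp_pos"].round(1),round(s["gripper_width"],1),s["force"].round(2),s["torque"].round(3));print(R.from_quat(s["eef_rot"]).as_matrix().round(3))
E
```

```text
27.7167 [638.4 267.3  62.7] 45.9 [-0.11  0.31  0.59] [-0.035 -0.256 -0.06 ]
[[-0.067  0.998 -0.011]
 [ 0.998  0.067  0.006]
 [ 0.007 -0.011 -1.   ]]
```

Emit:
apply_moves:
  plan:
    - [[0, 0, 0], [0, 0, 1], 1]
    - [[0, 0, 0], [0, 0, 3], 1]
    - [[0, 0, 0], [0, 0, 5], 1]
    - [[0, 0, 0], [0, 0, 7.5], 1]
    - [[0, 0, 0], [0, 0, 10], 1]
    - [[0, 0, 0], [0, 0, 12.5], 1]
    - [[0, 0, 0], [-0.2, -0.8, 13.5], 1]
    - [[0, 0, 0], [-0.8, -2.8, 13.5], 1]
    - [[0, 0, 0], [-1.6, -5.3, 13.5], 1]
    - [[0, 0, 0], [-2.4, -8, 13.5], 1]
    - [[0, 0, 0], [-3.2, -10.8, 13.5], 1]
    - [[0, 0, 0], [-4.1, -13.6, 13.5], 1]
    - [[0, 0, 0], [-4.9, -16.4, 13.5], 1]
    - [[0, 0, 0], [-5.7, -19.2, 13.5], 1]
    - [[0, 0, 0], [-6.5, -22, 13.5], 1]
    - [[0, 0, 0], [-7.3, -24.5, 13.5], 1]
    - [[0, 0, 0], [-7.9, -26.5, 13.5], 1]
    - [[0, 0, 0], [-8.2, -27.4, 13.5], 1]
    - [[0, 0, 0], [-8.2, -27.6, 13.5], 1]
    - [[0, 0, 0], [-8.2, -27.6, 13.5], 1]

```text
t: 29.38
tcp_pos: [556.0, -9.0, 197.3]
eef_rot: [0.684, 0.73, -0.002, -0.007]
force: [0.2, -0.1, -3.2]
gripper_width: 45.9
```

```bash
python3 - <<'E'
from h import *
for n in("side","top"): snap(n,17)
for i in range(3):
    read_camera("side"); s=sensors.observe(); print(s["t"],s["tcp_pos"].round(1),round(s["gripper_width"],1),s["force"].round(2),s["torque"].round(3))
print(R.from_quat(s["eef_rot"]).as_matrix().round(3))
for n in("side","top"):
    z=np.load(n+"17.npz"); p,d=z["p"],z["d"]; X=xyz(n,d); H=cv2.cvtColor(p,cv2.COLOR_RGB2HSV)
    m=(H[...,1]<45)&(H[...,2]>90)&(X[...,2]>125)&(X[...,2]<185)&(abs(X[...,0]-556)<60)&(abs(X[...,1]+8)<60)
    P=X[m]; 
    if len(P)>10: print(n,len(P),P.min(0).round(),P.max(0).round(),rect(P))
    m=(H[...,0]>20)&(H[...,0]<40)&(H[...,1]>30)&(H[...,1]<140)&(abs(X[...,2]-34)<6)&(abs(X[...,0]-556)<50)&(abs(X[...,1]+8)<50)
E
python3 - <<'E'
import cv2,numpy as np
a=cv2.imread('pics/top17.png');b=cv2.imread('pics/side17.png')
cv2.imwrite('pics/c17.png',np.hstack([cv2.resize(x[y:y+200,u:u+200],(400,400),interpolation=2) for x,y,u in((a,120,230),(b,90,240))]))
E
```

```text
29.5333 [556.5  -7.6 197.5] 45.6 [-0.44 -0.12 -3.92] [-0.084 -0.085  0.019]
29.5833 [556.6  -7.6 197.6] 46.1 [-0.54 -0.93 -2.9 ] [-0.08  -0.045 -0.01 ]
29.6333 [556.5  -7.6 197.5] 45.5 [ 0.25 -0.12 -3.77] [ 0.045 -0.086  0.02 ]
[[-0.068  0.998 -0.011]
 [ 0.998  0.068  0.006]
 [ 0.007 -0.011 -1.   ]]
side 365 [526. -35. 140.] [584.  25. 185.] (array([555. ,  -5.8]), array([57.4, 60.4]), 1.3)
```

View pics/c17.png

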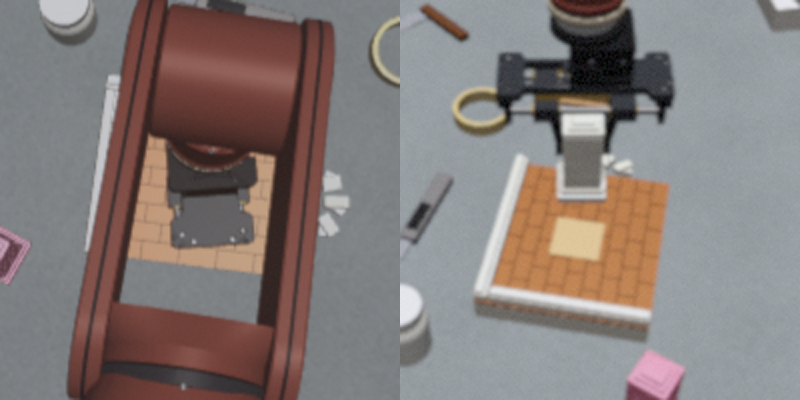

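View pics/side17.png

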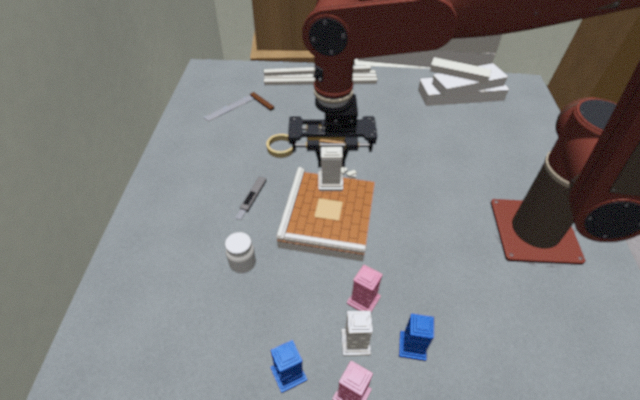

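The pier hangs over the panel, with its foot at about (331,185) in the side view and the bare square visible below at (328,209). One last numeric check against the square, the bystanders and the chips.

```bash
python3 - <<'E'
from h import *
n="side"; p,d=snap(n,18); X=xyz(n,d); H=cv2.cvtColor(p,cv2.COLOR_RGB2HSV)
print(H[209,328],H[225,328])
m=((p[...,1].astype(int)>170)&(p[...,2]<170)&(abs(X[...,2]-34)<8)&(abs(X[...,0]-556)<60)&(abs(X[...,1]+8)<60)).astype(np.uint8)
print("square",m.sum(),rect(X[m>0]))
m=(H[...,1]<45)&(H[...,2]>90)&(X[...,2]>120)&(X[...,2]<185)&(abs(X[...,0]-556)<60)&(abs(X[...,1]+8)<60)
P=X[m]; f=P[P[:,2]<150]; print("pier",rect(P),P.min(0).round(),P.max(0).round())
for nm,c,h in(("jar",(760,153),70),("tape",(716,-277),8),("knife",(774,-56),8),("scraper",(542,-317),8),("light",(482,341),90)):
    for t in("0","18"):
        Z=xyz(n,np.load(f"side{t}.npz")["d"]); k=(np.hypot(Z[...,0]-c[0],Z[...,1]-c[1])<(95 if nm=="knife" else 60 if nm!="light" else 45))&(Z[...,2]>h)&(Z[...,2]<130)
        print(nm,t,k.sum(),rect(Z[k]) if k.sum()>10 else "")
s=sensors.observe(); print(s["t"],s["tcp_pos"],s["qvel"].round(3),s["gripper_width"],s["force"].round(2))
E
```

```text
[ 19  78 223] [ 13 147 182]
square 441 (array([556.8,  -9.5]), array([66.5, 63.9]), 83.1)
pier (array([554.6,  -5.7]), array([56.2, 58.9]), 3.4) [526. -33. 137.] [584.  25. 185.]
jar 0 501 (array([762. , 153.4]), array([57.9, 60. ]), 54.9)
jar 18 501 (array([762., 153.]), array([58.8, 59.8]), 29.7)
tape 0 322 (array([ 715.6, -275. ]), array([87.2, 94.9]), 5.0)
tape 18 246 (array([ 725. , -272.9]), array([70.9, 92.2]), 17.5)
knife 0 392 (array([773.8, -54.2]), array([162.3,  27.7]), 75.0)
knife 18 399 (array([773.6, -56.2]), array([165.3,  27.3]), 74.7)
scraper 0 233 (array([ 553.7, -356.2]), array([50.4, 30. ]), 63.6)
scraper 18 86 (array([ 559.6, -303. ]), array([14.8, 73.1]), 82.9)
light 0 593 (array([479.5, 341. ]), array([46.3, 48.6]), 5.8)
light 18 583 (array([482.1, 341.7]), array([46.5, 47.2]), 4.5)
29.6833 [556.52899186  -7.70891855 197.58118281] [-0.005 -0.002  0.003 -0.001  0.    -0.002] 45.75522546012586 [-0.49 -0.52 -3.22]
```

```bash
python3 -c "
from station import job_done; print(job_done())"
```

```text
the job is handed in; nothing more can be done
None
```

I've handed the job in at about 30 s of the 70 s allowed, with the heavier pier held over the bare square. No verdict was reported, so what follows rests on my own last checks.

- **Chips:** one sweep toward the panel's open right side, with the scraper block in the grip, took all three onto the bench. They lie beside the panel in the last pictures.
- **Scraper block:** I let go of it standing upright on the bench at about (542, −318). The gripper partly hid it in the final check.
- **Piers:** the far one weighed about 3.5 N and the near one about 1.5 N, so the far one is the heavier. The lighter one is back on the bench, upright and 2–3 mm from where it started.
- **Final hold:** the heavier pier is upright about 4 mm from the middle of the bare square. Its foot is about 100 mm above the panel, and the arm is at rest.
- **Bystanders:** the jar and knife measured within about 2 mm of their start positions. The tape read about 10 mm off, but the gripper hid part of it then and nothing came near it.
- **Disagreement:** the two cameras differed by about 4–5 mm in y. I used values in between, which the grasps bore out.

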